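Empty the deburring barrel into the tray

TASK

Slide the empty steel tray across the bench until it sits squared and centred under the deburring barrel; then, with the tray there, turn the barrel by its spokes, either way round, until its port faces straight down and all four brass spacers have dropped out into the tray. Leave the barrel port-down with the tray still centred under it, and leave the closed compartment box and the things beyond the cradle (reel, bottle, mug, screwdriver) where they are.

Things in the scene. Friction and masses are not known exactly. Their poses are not given: they have to be found in the camera images.
- cradle: Fixed aluminium cradle: two end plates 10 mm thick, inner faces at x = +-63 mm; 120 mm wide (y) up to 50 mm high, then 56 mm wide up to 150 mm. Open underneath along y: the tray slides in from either y side; flared lead-ins, 30 mm high, reach y = +-93 mm. Outside, flat feet 8 mm high reach x = +-113 mm. Origin on the bench midway between the plates; z up; x along the barrel's axis, spokes at the +x end.
- barrel (a joint): Turn of the barrel about the cradle's +x (rad, right-handed: growing, the port goes from up towards the cradle's -y side). 0: port straight up; +pi or -pi: straight down. Starts within +-0.6, stops at +-6. Stiff bearing (0.25 N m friction, 3 to 4 N at the spokes): it stays where it is left.
- port (a point): Centre of the barrel's port, 47 mm from the axis; z points out of it. The barrel is a grey twelve-sided drum, 100 mm long, radius 49 mm, lying between the plates, its axis 125 mm above the bench; the port is an open gap 80 mm along x by about 66 mm (a quarter of the way round), with no lid.
- hub (a point): Centre of the dark hub (radius 20 mm) on the barrel's shaft, 105 mm along the cradle's +x, 125 mm high, turning with the barrel: x along the axis, z the port's direction. From it six steel spokes, 10 mm thick, stand out in the plane x = 105 mm every 60 deg, at 30, 90, 150.. deg from the port's direction, with rubber balls (radius 7 mm) 85 mm from the axis.
- spoke_end (a point): Centre of the rubber ball on the spoke that stands at 30 deg from the port, on the side to which the port moves as the joint grows. Two spokes are level when the port is straight down (or up). A spoke pressed down near its end with closed fingertips turns the barrel: on the cradle's -y side the joint grows, on the +y side it falls. Each press gives up to about 60 deg, then take the next spoke.
- tray: Loose open tray of sheet steel, 100 mm (x) by 170 mm (y) by 35 mm high, walls 3 mm, 0.35 kg, on the bench at one side of the cradle (on its +y or -y side, its centre 210 to 250 mm away), its long side roughly along the cradle's y. Origin at the centre of its underside, z up. It fits under the barrel with 13 mm to spare at each plate.
- organiser: Closed compartment box, 112 x 152 x 46 mm, on the side of the cradle opposite the tray; origin at the centre of its underside. To be left alone.
- screwdriver: Screwdriver, 170 mm long, lying beyond the cradle on the left. To be left alone.
- solder: Small metal reel, 56 mm across, 46 mm high, beyond the cradle. To be left alone.
- flux: Amber bottle, 38 mm across, 85 mm high, beyond the cradle. To be left alone.
- cup: White mug, 80 mm across, 95 mm high, beyond the cradle on the right. To be left alone.
- spacer0_mid (a point): Centre of one of four equal brass spacers (cylinders 16 mm across, 18 mm long, 24 g) that lie loose at the bottom of the barrel at the start.
- spacer1_mid (a point): Centre of one of four equal brass spacers (cylinders 16 mm across, 18 mm long, 24 g) that lie loose at the bottom of the barrel at the start.
- spacer2_mid (a point): Centre of one of four equal brass spacers (cylinders 16 mm across, 18 mm long, 24 g) that lie loose at the bottom of the barrel at the start.
- spacer3_mid (a point): Centre of one of four equal brass spacers (cylinders 16 mm across, 18 mm long, 24 g) that lie loose at the bottom of the barrel at the start.
Things that resemble listed ones, but are neither listed nor needed, are in the scene too. Leave any green or turquoise look-alike of the tray alone.

How it is judged:
By the outcome, as a careful person would: the job done as asked, in the order asked, and still so for the second after the job is handed in, with the robot touching nothing.
It also fails if it takes over 70 s, if anything falls off the work surface, if the arm or the gripper's body presses on something with over 40 N, if the wrist force passes 120 N, or if a joint passes its speed limit or range.

ROBOT

A 7-joint arm with a two-finger parallel gripper is mounted at the origin on the work surface. World frame = base frame: x ahead of the robot, y to its left, z up, the work surface at z = 0. Lengths are in m, angles in rad, forces in N, time in s.
With the tool pointing down it reaches from about 0.425 to 0.925 m from the base axis. Payload 6.8 kg.
Tool frame: the origin (TCP) lies at the very end of the fingers, on their centre line; the grasp point (between the pads) lies 19 mm behind it (bot.grip_depth is the distance from the TCP to the grasp point, in m); z points along the fingers, y is the direction in which the jaws open and shut (so a half turn about z gives the same grasp; the last joint's range is limited). The gripper opens to 85 mm and grips with 20 to 120 N. Pads are 22 mm wide; open, the fingers measure 114 mm over their backs; the gripper's body (76 mm by 85 mm) begins 54 mm behind the grasp point. The pads swing forward as they close: fully open they stand 13 mm farther back than shut.
Start: joints at [-1.241, 0.477, 0.022, 1.555, -0.011, 1.109, -0.083], TCP at [0.286, 0.611, 0.196] pointing down, gripper open.
Joint ranges: [-2.96, 2.96], [-0.34, 2.1], [-1.41, 1.46], [0.24, 2.44], [-1.37, 4.51], [0.17, 1.92], [-2.96, 2.96]. Speed limits (rad/s): [2.39, 2.39, 3.14, 3.14, 3.14, 3.14, 3.14].

INTERFACE

Orientations are given as a unit quaternion [w, x, y, z].
In Python, from station import bot gives the robot as it stands.
- The arm moves only by the tool step_arm, never from a script. Its argument "increments" is a list of rows, each a list of 7 numbers: the shift along the world's x, y, z in m, then the turn, a rotation vector about the world's x, y, z in degrees, then the gripper command: -1 is fully open, 1 is shut, values between are in proportion. In form: [[dx, dy, dz, rx, ry, rz, fingers], ...]. A call has 1 to 10 rows; each row is the pose to reach, as a shift and turn from the pose commanded when the call began; what a row does not reach only later rows make up. A row lasts 1/12 s, in which the tool goes at most 41.7 mm and 7.16 degrees, less where a joint would pass 70% of its speed; a pose out of reach is approached as far as the arm can. A call with a gripper value outside its range is refused whole. The fingers move at their own pace and stop on an object; "force" is the grip in N (left out, the last holds). Time passes only in rows, so rows that repeat a pose let the fingers close. It gives the time, the measured TCP pose, the force and the opening at its end, in the units of the state.
- bot.get_obs(): the state, without advancing time (a new reading comes with each control period).
- bot.read_camera(name): name is "side" or "top"; returns a dict with "color" (400x640x3 uint8, red, green, blue), "intrinsics" (3x3 intrinsics, pixels), "D" ([k1, k2, p1, p2, k3] as OpenCV has them; the pictures are not rectified), "extrinsics" (4x4, takes a point from camera to world coordinates). Camera axes: x right, y up, looking along -z (the intrinsics and any distortion apply to the point x, -y, -z); pixel columns grow to the right and rows downward; lengths in m; the calibration is good to about 2 mm. A picture is of the moment at which its call begins. There is no depth.
- bot.hand_in(): hands the job in, once; it reports no verdict.
Trained networks look in the newest picture that a camera, given by its name, has taken for a name from the list of things; names that differ only in an ending like _2 or _b are one class to them, and where a whole thing is asked for, a point or a joint stands for the part that bears it (a point fixed in the world has none). Each returns a list of dicts, best first, with "conf" (0 to 1); they miss things now and then, are a little off and sometimes report something else, mostly with a low value. They report only what shows in the picture. A call takes as long as a camera call. They do not tell look-alikes from the thing itself.
- bot.recognise(thing, camera): "location" ([column, row] as shares, 0 to 1, of the picture: columns of its width, rows of its height, amid what is visible of it).
- bot.place_of(thing, camera): "location" ([column, row] as shares, 0 to 1, of the picture: columns of its width, rows of its height: a listed point, or the origin of a listed thing).
The state is a dict: "t": time; "q": joint angles; "joint_vel": joint speeds; "joint_torque": joint torques, N m; "eef_pos": TCP position; "tool_rot": TCP orientation; "contact_force": force on the tool from outside, world axes, zero at the start; "torque": the same for the moment, N m; "gripper_width": opening from 0.0 (shut) to 1.0 (fully open).
Only numpy, scipy, OpenCV 4.12 (cv2) and the standard library are available. Lean on these libraries where they do the work, as an engineer would, in place of code of your own. Each camera call takes 0.05 s, during which the arm holds its last target.

## Working session

There is one attempt and no reset: what is moved stays moved. The work goes in short steps, Python scripts to look and compute and a tool call to move; the robot and the scene stay as the last step left them, time stands still between calls to the robot, and variables do not carry over. Pictures are saved under pics/ and viewed, and the job is handed in when it is done.

Besides the shell and the picture viewer there is one more tool, called after ">>>" as name(argument=value, ...) on one line, values as JSON. step_arm: Moves the arm, as the interface text tells. Its arguments: {"type":"object","properties":{"increments":{"type":"array","items":{"type":"array","items":{"type":"number"}}},"force":{"type":"number"}},"required":["increments"]}

```bash
ls; mkdir -p pics
python3 - <<'E'
from station import bot
import cv2
for c in ("side","top"):
    r=bot.read_camera(c)
    cv2.imwrite(f"pics/{c}0.png",r["color"][:,:,::-1])
    print(c,r["intrinsics"],r["D"],r["extrinsics"])
    for n in ("cradle","tray","organiser","hub","port","spoke_end","barrel","cup","flux","solder","screwdriver"):
        print(n,[(round(d["conf"],2),[round(d["location"][0]*640),round(d["location"][1]*400)]) for d in bot.place_of(n,c)[:3]])
print(bot.get_obs())
E
```

```text
pics
side [[379.92286326   0.         318.79785933]
 [  0.         379.92286326 206.77715641]
 [  0.           0.           1.        ]] [-0.00550273  0.          0.          0.          0.        ] [[ 0.84667147  0.26811243 -0.4596337   0.00540787]
 [-0.53147621  0.46843648 -0.70576222 -0.69263028]
 [ 0.02608557  0.84183311  0.53910718  0.76174833]
 [ 0.          0.          0.          1.        ]]
cradle [(0.76, [339, 257]), (0.52, [395, 301])]
tray [(0.93, [223, 197]), (0.92, [296, 225]), (0.62, [243, 261])]
organiser [(0.65, [394, 299])]
hub [(0.76, [367, 212])]
port [(0.81, [341, 206])]
spoke_end [(0.76, [377, 189])]Traceback (most recent call last):
  File "<stdin>", line 8, in <module>
ValueError: it knows: cradle, cup, flux, hub, organiser, port, screwdriver, solder, spacer0_mid, spacer1_mid, spacer2_mid, spacer3_mid, spoke_end, tray
```

Run:
```python
from station import bot
import cv2
for c in ("side","top"):
    r=bot.read_camera(c)
    cv2.imwrite(f"pics/{c}1.png",r["color"][:,:,::-1])
    if c=="top": print(c,r["intrinsics"],r["D"],r["extrinsics"])
    for n in ("cradle","tray","organiser","hub","port","spoke_end","cup","flux","solder","screwdriver","spacer0_mid"):
        print(n,[(round(d["conf"],2),[round(d["location"][0]*640),round(d["location"][1]*400)]) for d in bot.place_of(n,c)[:3]])
print(bot.get_obs())
```

```text
cradle [(0.77, [341, 257])]
tray [(0.88, [223, 196]), (0.82, [302, 324]), (0.63, [298, 221])]
organiser [(0.77, [393, 302]), (0.62, [377, 189])]
hub [(0.93, [369, 209])]
port [(0.81, [343, 207])]
spoke_end [(0.59, [372, 188])]
cup [(0.78, [442, 277])]
flux []
solder [(0.51, [380, 225])]
screwdriver [(0.7, [394, 303]), (0.52, [347, 205])]
spacer0_mid [(0.6, [341, 207])]
top [[473.17576924   0.         323.65912069]
 [  0.         473.17576924 194.20790153]
 [  0.           0.           1.        ]] [-0.05541533  0.          0.          0.          0.        ] [[ 0.00835244  0.99585096 -0.09061514  0.42966812]
 [-0.99994565  0.00888333  0.00545707  0.14931499]
 [ 0.00623939  0.09056463  0.99587103  1.43526601]
 [ 0.          0.          0.          1.        ]]
cradle [(0.66, [361, 196])]
tray [(0.86, [290, 208]), (0.72, [417, 273]), (0.69, [186, 250])]
organiser [(0.82, [432, 189])]
hub [(0.85, [358, 156])]
port [(0.66, [361, 191])]
spoke_end [(0.92, [366, 146])]
cup [(0.55, [431, 129])]
flux [(0.45, [370, 120])]
solder [(0.71, [432, 187])]
screwdriver [(0.67, [284, 130])]
spacer0_mid [(0.51, [365, 203]), (0.39, [357, 153])]
{'t': 1.55, 'q': array([-1.24108726,  0.47701206,  0.02241487,  1.55541466, -0.01151093,
        1.10928547, -0.08310382]), 'joint_vel': array([ 1.84191977e-03, -6.96580871e-05, -1.51420076e-03,  2.68195705e-03,
       -4.06840755e-04,  6.87690014e-04,  8.02298721e-04]), 'joint_torque': array([ 5.47920918e-04, -5.96306098e+01,  1.60662275e+00, -2.81539249e+01,
        1.24507819e-02,  1.55886275e-03,  1.00716342e-06]), 'eef_pos': array([0.28617526, 0.61134807, 0.19609389]), 'tool_rot': array([-7.34011500e-06,  2.17181495e-01,  9.76131240e-01,  5.67508145e-06]), 'contact_force': array([ 0.97565015, -0.2741549 ,  0.69061796]), 'torque': array([ 0.00831503, -0.01946973, -0.01827205]), 'gripper_width': 1.0062660305066728}
```

View pics/side0.png

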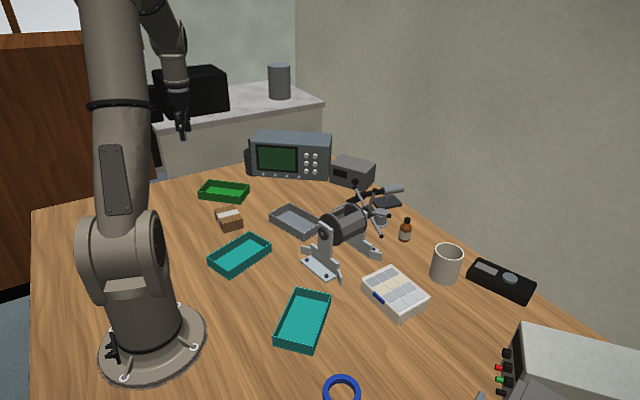

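```bash
ls -la pics
```

```text
total 1128
drwxr-xr-x 2 agent agent   4096 Dec  6 20:02 .
drwxr-xr-x 3 agent agent   4096 Dec  6 20:02 ..
-rw-r--r-- 1 agent agent 369898 Dec  6 20:02 side0.png
-rw-r--r-- 1 agent agent 369814 Dec  6 20:02 side1.png
-rw-r--r-- 1 agent agent 401088 Dec  6 20:02 top1.png
```

Run:
```python
import cv2
a=cv2.imread("pics/top1.png"); cv2.imwrite("pics/top1c.png",cv2.resize(a[80:280,220:480],(780,600),interpolation=cv2.INTER_CUBIC))
a=cv2.imread("pics/side1.png"); cv2.imwrite("pics/side1c.png",cv2.resize(a[150:330,200:440],(800,600),interpolation=cv2.INTER_CUBIC))
```

```text
(no output)
```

View pics/top1.png

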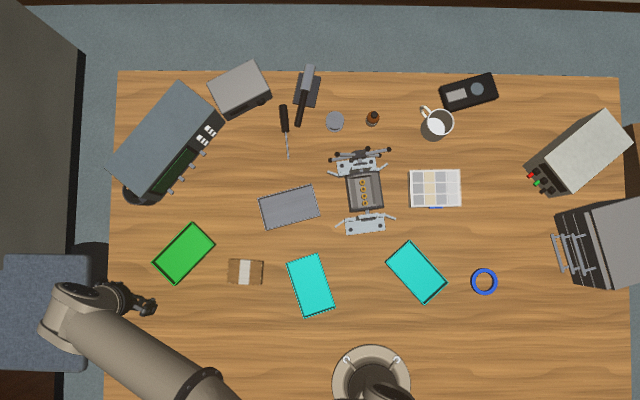

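View pics/top1c.png

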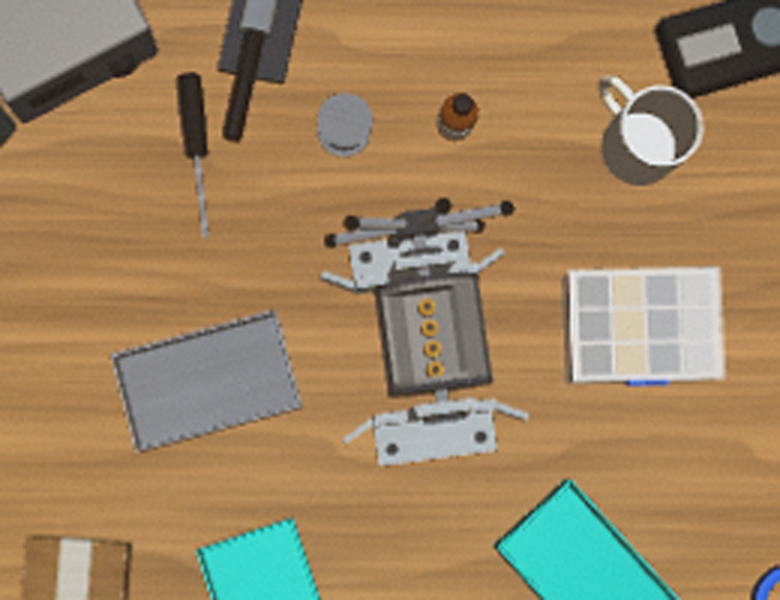

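View pics/side1c.png

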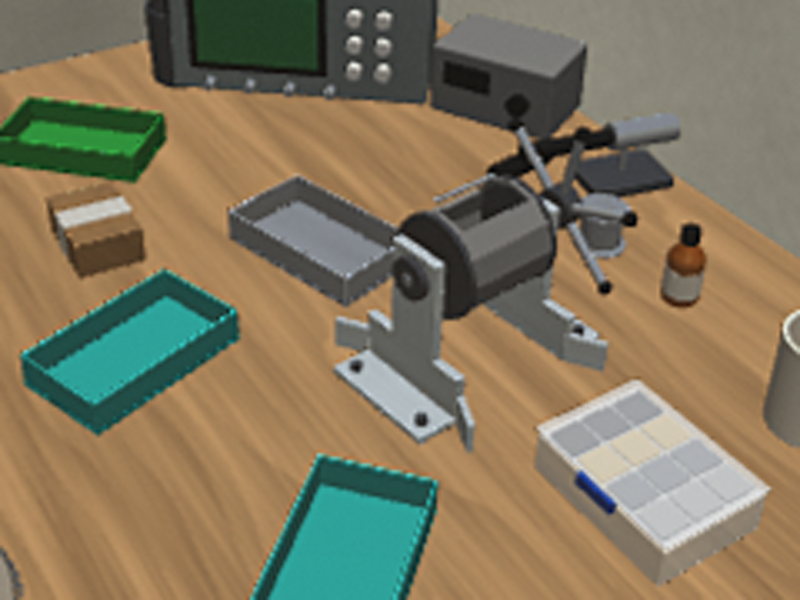

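```bash
cat > h.py <<'E'
import numpy as np, cv2
from station import bot
CAL={}
def cal(c):
    if c not in CAL: CAL[c]=bot.read_camera(c)
    return CAL[c]
def toplane(c,pix,z):
    r=cal(c); p=cv2.undistortPoints(np.array(pix,float).reshape(-1,1,2),r["intrinsics"],np.array(r["D"])).reshape(-1,2)
    E=r["extrinsics"]; d=np.c_[p[:,0],-p[:,1],-np.ones(len(p))]@E[:3,:3].T; o=E[:3,3]
    return o+d*((z-o[2])/d[:,2])[:,None]
def proj(c,P):
    r=cal(c);E=r["extrinsics"]; q=(np.array(P,float).reshape(-1,3)-E[:3,3])@E[:3,:3]
    q=q*[1,-1,-1]
    return cv2.projectPoints(q.reshape(-1,1,3),np.zeros(3),np.zeros(3),r["intrinsics"],np.array(r["D"]))[0].reshape(-1,2)
E
python3 - <<'E'
from h import *
np.set_printoptions(precision=4,suppress=True)
C=lambda l:[(220+x/3,80+y/3) for x,y in l]
t=toplane("top",C([(346,440),(526,415),(322,275),(503,252)]),0.03);print(t,t.mean(0))
for a,b in((0,1),(2,3)): v=t[a]-t[b];print(np.degrees(np.arctan2(v[1],v[0]))-90,np.linalg.norm(v))
for a,b in((0,2),(1,3)): v=t[b]-t[a];print(np.degrees(np.arctan2(v[1],v[0])),np.linalg.norm(v))
f=toplane("top",C([(377,466),(497,450)]),0.008);v=f[0]-f[1];print("foot",f,np.degrees(np.arctan2(v[1],v[0]))-90,np.linalg.norm(v))
print("cradle net",toplane("top",[(361,196)],0),toplane("side",[(341,257)],0))
print("hub net",toplane("top",[(358,156)],0.125),toplane("side",[(369,209)],0.125))
T=toplane("top",C([(113,355),(273,312),(300,406),(138,451)]),0.035);print("tray",T,T.mean(0))
for a,b in((0,1),(3,2)): v=T[a]-T[b];print(np.degrees(np.arctan2(v[1],v[0]))-90,np.linalg.norm(v))
print("tray net",toplane("top",[(290,208)],0),toplane("side",[(298,222)],0))
print(toplane("top",C([(568,272),(720,268),(724,376),(572,381)]),0.046))
E
```

```text
[[ 0.4612  0.1062  0.03  ]
 [ 0.4874 -0.0722  0.03  ]
 [ 0.6254  0.1312  0.03  ]
 [ 0.6504 -0.05    0.03  ]] [0.5561 0.0288 0.03  ]
8.337537054115117 0.18034444713770048
7.852268662645017 0.18291023565432665
8.648939731921677 0.1661154505645838
7.760853730176721 0.1645721875798735
foot [[ 0.4359  0.0743  0.008 ]
 [ 0.4529 -0.0463  0.008 ]] 7.9947200172573645 0.12177670058451866
cradle net [[0.5558 0.0276 0.    ]] [[0.5615 0.0267 0.    ]]
hub net [[0.6573 0.0467 0.125 ]] [[0.6767 0.0527 0.125 ]]
tray [[0.543  0.3375 0.035 ]
 [0.5873 0.1796 0.035 ]
 [0.4942 0.1519 0.035 ]
 [0.4485 0.311  0.035 ]] [0.5182 0.245  0.035 ]
15.644122385466915 0.16401421277053968
16.04275579838894 0.1654618733861809
tray net [[0.5173 0.2433 0.    ]] [[0.5394 0.2572 0.    ]]
[[ 0.6286 -0.1122  0.046 ]
 [ 0.6342 -0.2643  0.046 ]
 [ 0.5266 -0.2663  0.046 ]
 [ 0.5205 -0.1153  0.046 ]]
```

```bash
cat >> h.py <<'E'
CX,CY,YAW=0.557,0.0285,np.radians(8.15)
def c2w(P,x=None,y=None,yaw=None):
    P=np.array(P,float).reshape(-1,3);x=CX if x is None else x;y=CY if y is None else y;a=YAW if yaw is None else yaw
    c,s=np.cos(a),np.sin(a)
    return np.c_[x+c*P[:,0]-s*P[:,1],y+s*P[:,0]+c*P[:,1],P[:,2]]
def w2c(P):
    P=np.array(P,float).reshape(-1,3);c,s=np.cos(YAW),np.sin(YAW);d=P[:,:2]-[CX,CY]
    return np.c_[c*d[:,0]+s*d[:,1],-s*d[:,0]+c*d[:,1],P[:,2]]
def balls(th):
    a=th+np.radians(30+60*np.arange(6)); return np.c_[np.full(6,.105),-.085*np.sin(a),.125+.085*np.cos(a)]
E
cat > fit.py <<'E'
from h import *
from scipy.optimize import least_squares
np.set_printoptions(precision=4,suppress=True)
C=lambda l:np.array([(220+x/3,80+y/3) for x,y in l])
S=lambda l:np.array([(200+x*.3,150+y*.3) for x,y in l])
topb=C([(330,240),(352,222),(443,206),(507,208),(480,226),(393,240)])
sideb=S([(521,126),(582,135),(629,219),(605,288)])
from scipy.spatial.distance import cdist
for th in np.radians(np.arange(-36,36,3)):
    W=c2w(balls(th))
    e1=cdist(topb,proj("top",W)).min(1); e2=cdist(sideb,proj("side",W)).min(1)
    print(round(np.degrees(th)),e1.round(1),e2.round(1))
E
python3 fit.py
```

```text
-36 [4.3 5.7 9.3 3.4 5.3 8.9] [7.6 8.2 8.5 4.8]
-33 [3.6 4.9 7.6 2.6 4.4 7.4] [6.7 7.  6.9 3.8]
-30 [2.9 4.  5.9 2.  3.4 5.9] [5.8 5.7 5.4 2.8]
-27 [2.2 3.1 4.2 1.4 2.4 4.4] [5.  4.5 3.9 1.8]
-24 [1.5 2.  2.5 0.9 1.3 3. ] [4.1 3.2 2.5 0.9]
-21 [1.  1.  0.9 0.4 0.4 1.5] [3.3 1.9 1.2 0.6]
-18 [0.5 0.3 0.8 0.1 1.1 0.4] [2.6 0.7 1.  1.3]
-15 [0.2 1.5 2.3 0.3 2.2 1.4] [1.9 1.1 2.2 2.2]
-12 [0.5 2.8 3.9 0.5 3.5 2.8] [1.5 2.5 3.5 3.2]
-9 [0.8 4.1 5.4 0.8 4.8 4.2] [1.6 3.9 4.9 4.1]
-6 [1.1 5.5 6.9 1.  6.1 5.5] [2.  5.4 6.2 5.1]
-3 [1.3 7.  8.3 1.2 7.4 6.8] [2.7 6.9 7.5 6.1]
0 [1.5 8.5 9.3 1.5 8.  8.1] [3.5 8.4 8.8 7. ]
3 [1.7 8.2 9.1 1.8 7.6 9.2] [ 4.4  9.9 10.   8. ]
6 [1.9 7.7 9.1 2.1 7.5 9. ] [ 5.3 11.4 11.2  9. ]
9 [2.2 7.3 9.4 2.6 7.6 9. ] [ 6.2 12.9 12.4 10. ]
12 [2.4 7.1 9.8 3.1 7.7 9.3] [ 7.1 12.6 13.5  9. ]
15 [ 2.8  7.  10.5  3.6  7.6  9.9] [ 8.1 11.6 13.1  7.9]
18 [ 3.2  7.  11.3  4.3  6.9 10.7] [ 9.1 10.5 11.6  6.9]
21 [ 3.7  6.5 11.   4.2  6.1 10.4] [ 8.5  9.3 10.   5.8]
24 [4.3 5.7 9.3 3.4 5.3 8.9] [7.6 8.2 8.5 4.8]
27 [3.6 4.9 7.6 2.6 4.4 7.4] [6.7 7.  6.9 3.8]
30 [2.9 4.  5.9 2.  3.4 5.9] [5.8 5.7 5.4 2.8]
33 [2.2 3.1 4.2 1.4 2.4 4.4] [5.  4.5 3.9 1.8]
```

```bash
cat >> h.py <<'E'
def boxw(x,y,yaw,lx,ly,z):
    return c2w([(sx*lx/2,sy*ly/2,zz) for zz in z for sx,sy in((-1,-1),(1,-1),(1,1),(-1,1))],x,y,yaw)
def overlay(c,img,name,crop,sc,tray=None,th=None):
    im=cv2.resize(img[crop[1]:crop[3],crop[0]:crop[2],::-1],None,fx=sc,fy=sc,interpolation=cv2.INTER_CUBIC)
    def P(W): return [tuple(int(round(v)) for v in (p-[crop[0],crop[1]]+.5)*sc) for p in proj(c,W)]
    def poly(W,col):
        q=P(W); cv2.polylines(im,[np.array(q)],True,col,1,cv2.LINE_AA)
    for s in(-1,1):
        poly(c2w([(s*63,-60,50),(s*63,-28,50),(s*63,-28,150),(s*63,28,150),(s*63,28,50),(s*63,60,50),(s*63,60,0),(s*63,-60,0)])*0+c2w(np.array([(s*63,-60,50),(s*63,-28,50),(s*63,-28,150),(s*63,28,150),(s*63,28,50),(s*63,60,50),(s*63,60,0),(s*63,-60,0)])/1000),(0,0,255))
        poly(c2w(np.array([(s*73,-60,8),(s*113,-60,8),(s*113,60,8),(s*73,60,8)])/1000),(0,0,255))
    if tray is not None:
        B=boxw(*tray,.1,.17,(0,.035)); poly(B[:4],(0,255,0)); poly(B[4:],(0,255,255))
    if th is not None:
        for p in P(c2w(balls(th))): cv2.circle(im,p,3,(255,0,255),1)
    cv2.imwrite(name,im)
E
python3 - <<'E'
from h import *
t=(0.518,0.245,np.radians(15.8))
for c,crop,sc in(("top",(220,80,480,280),3),("side",(200,150,440,330),3.333)):
    img=cv2.imread(f"pics/{c}1.png")[:,:,::-1]
    overlay(c,img,f"pics/{c}1o.png",crop,sc,t,np.radians(-19))
E
```

```text
(no output)
```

View pics/top1o.png

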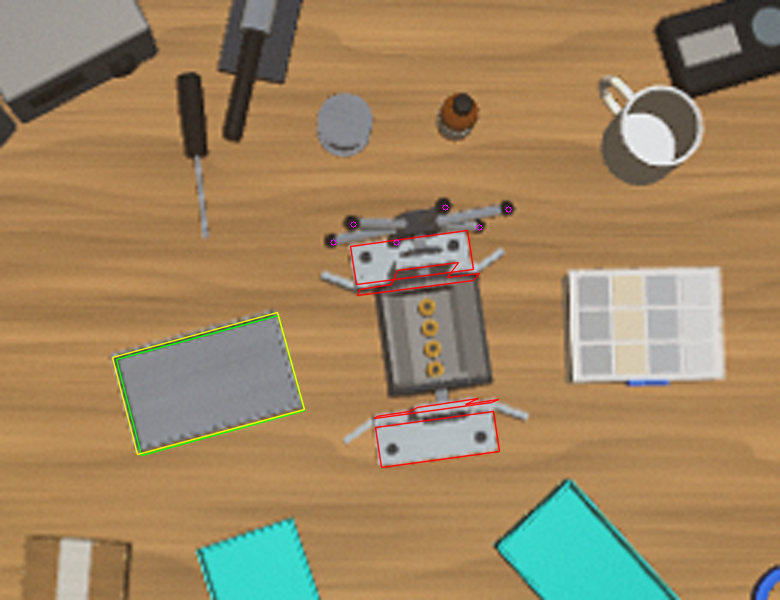

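View pics/side1o.png

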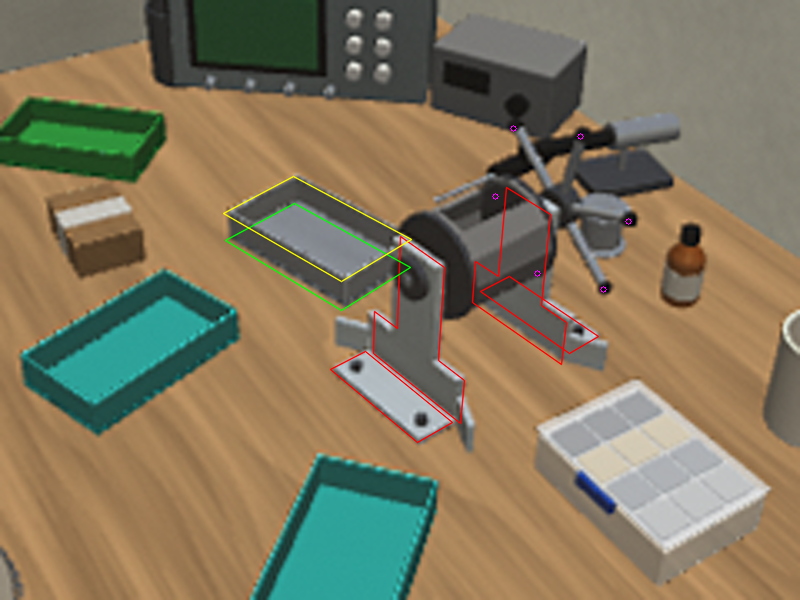

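>>> step_arm(increments=[[0.0233, -0.0319, 0, 0, 0, 4.5, -0.5], [0.0467, -0.0638, -0.01, 0, 0, 9, 0], [0.07, -0.0957, -0.02, 0, 0, 13.6, 0], [0.0933, -0.1276, -0.03, 0, 0, 18.2, 0], [0.1167, -0.1595, -0.04, 0, 0, 22.7, 0], [0.14, -0.1914, -0.05, 0, 0, 27.3, 0], [0.1633, -0.2233, -0.06, 0, 0, 31.8, 0], [0.1867, -0.2552, -0.07, 0, 0, 36.4, 0], [0.21, -0.287, -0.08, 0, 0, 40.9, 0], [0.21, -0.287, -0.09, 0, 0, 40.9, 0]], force=30)

```text
t: 2.68
eef_pos: [0.5028, 0.3144, 0.1059]
tool_rot: [0.001, -0.133, 0.991, -0.002]
contact_force: [1.1, 0.2, 1.0]
gripper_width: 0.505
```

>>> step_arm(increments=[[0, 0, 0, 0, 0, 0, 0], [0, 0, 0, 0, 0, 0, 0], [0, 0, -0.01, 0, 0, 0, 0]])

```text
t: 2.93
eef_pos: [0.4967, 0.3272, 0.0981]
tool_rot: [0.002, -0.138, 0.99, 0.002]
contact_force: [0.4, -0.2, 0.4]
gripper_width: 0.502
```

Run:
```python
from h import *
for c,crop,sc in(("top",(220,80,480,280),3),("side",(200,150,440,330),3.333)):
    img=cal(c)["color"]
    overlay(c,img,f"pics/{c}2o.png",crop,sc)
o=bot.get_obs();print(o["t"],o["eef_pos"],o["tool_rot"],o["gripper_width"],o["q"])
```

```text
3.0333 [0.49458122 0.32578226 0.09524922] [-6.55318426e-04 -1.38923973e-01  9.90302832e-01  3.27600889e-05] 0.49973756299066757 [-0.64801894  0.45627513 -0.0509545   1.84573767  0.02910377  0.84138391
  1.1363549 ]
```

View pics/top2o.png

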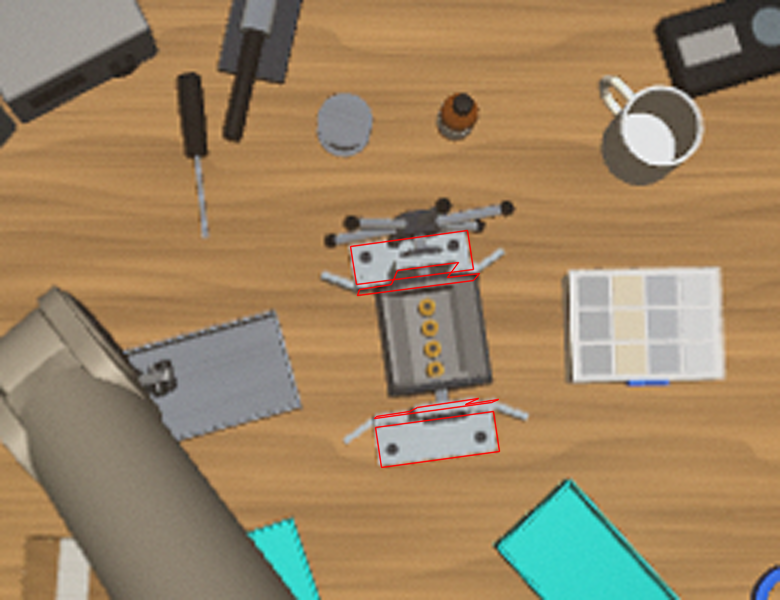

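View pics/side2o.png

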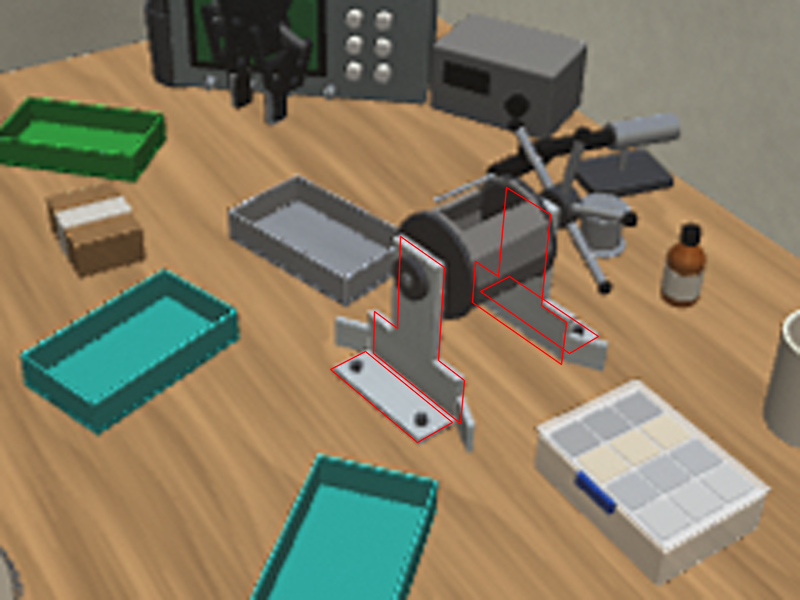

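>>> step_arm(increments=[[0, 0, -0.03, 0, 0, 0, 0], [0, 0, -0.06, 0, 0, 0, 0], [0, 0, -0.082, 0, 0, 0, 0], [0, 0, -0.082, 0, 0, 0, 0], [0, 0, -0.082, 0, 0, 0, 0]])

```text
t: 3.45
eef_pos: [0.4949, 0.3249, 0.0136]
tool_rot: [-0.001, -0.138, 0.99, -0.0]
contact_force: [0.3, 0.7, 0.3]
gripper_width: 0.502
```

>>> step_arm(increments=[[0, 0, 0, 0, 0, 0, 0.5], [0, 0, 0, 0, 0, 0, 1], [0, 0, 0, 0, 0, 0, 1], [0, 0, 0, 0, 0, 0, 1], [0, 0, 0, 0, 0, 0, 1], [0, 0, 0, 0, 0, 0, 1]], force=25)

```text
t: 3.95
eef_pos: [0.4964, 0.3245, 0.0146]
tool_rot: [0.0, -0.138, 0.991, 0.0]
contact_force: [-0.3, -0.7, 0.5]
gripper_width: 0.001
```

Run:
```python
from h import *
for c,crop,sc in(("top",(220,80,480,280),3),("side",(200,150,440,330),3.333)):
    img=cal(c)["color"]
    overlay(c,img,f"pics/{c}3o.png",crop,sc,(0.5185,0.2435,np.radians(15.8)))
o=bot.get_obs();print(o["t"],o["eef_pos"],o["tool_rot"],o["gripper_width"],o["contact_force"],o["torque"])
```

```text
4.05 [0.49624951 0.32435994 0.01431385] [ 1.00413323e-04 -1.37491662e-01  9.90502916e-01  8.28067609e-05] 6.839820760054712e-05 [ 0.01637297 -0.93164194 -0.01720838] [-0.00491588 -0.01457814  0.00282342]
```

View pics/top3o.png

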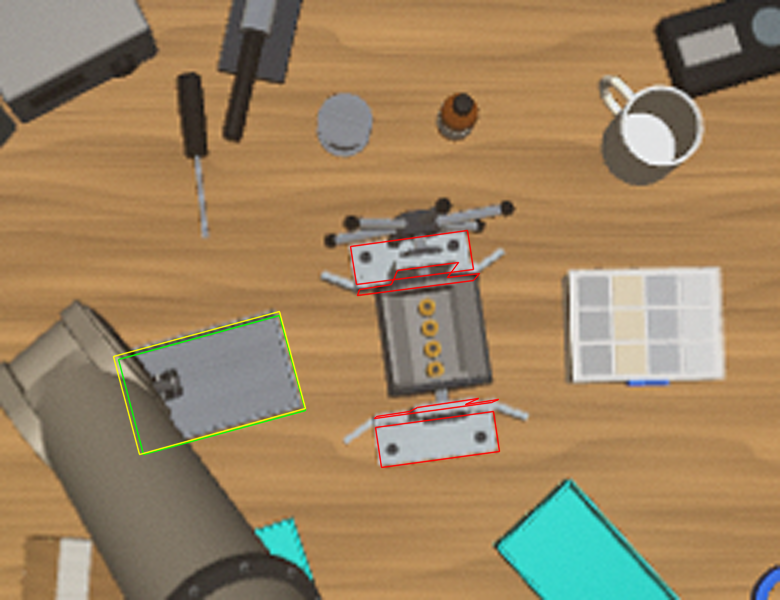

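View pics/side3o.png

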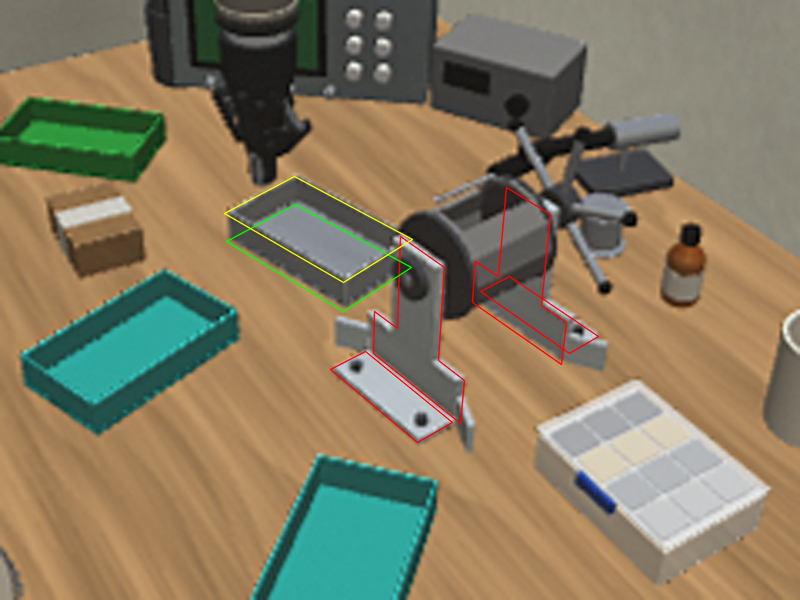

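Run:
```python
from h import *
for z in (.0143,.05,.1): 
  p=[0.4962,0.3244,z]
  print((proj("top",p)-[220,80])*3,(proj("side",p)-[200,150])*3.333)
print(toplane("side",[(200+262*.3,150+182*.3)],0.0143),toplane("top",[(220+172/3,80+383/3)],0.0143))
```

```text
[[127.86293235 403.41172241]] [[260.066316   209.20034444]]
[[123.39676446 401.65893647]] [[258.9841148  180.81497768]]
[[116.74280843 399.04722011]] [[257.41592802 139.64727704]]
[[0.52257065 0.3716445  0.0143    ]] [[0.51707594 0.28051573 0.0143    ]]
```

Run:
```python
from h import *
img=cal("side")["color"]
overlay("side",img,"pics/s4.png",(235,160,335,245),7,None)
img=cal("top")["color"]
overlay("top",img,"pics/t4.png",(225,140,345,250),6,None)
```

```text
(no output)
```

View pics/s4.png

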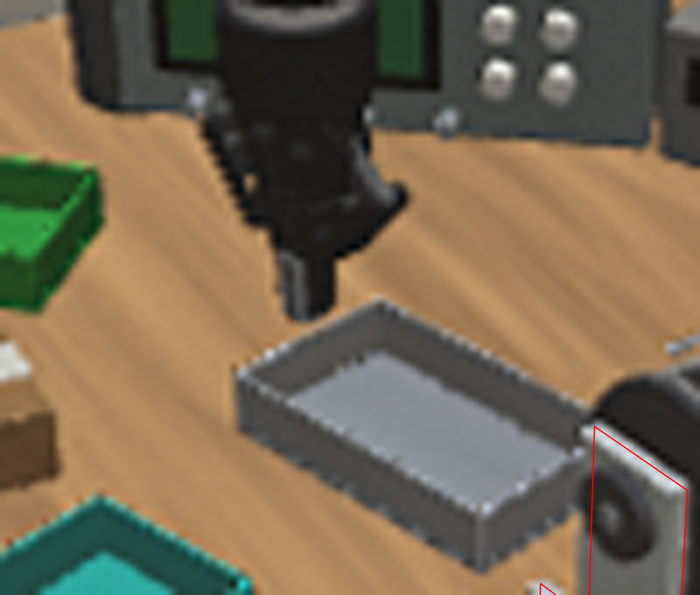

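View pics/t4.png

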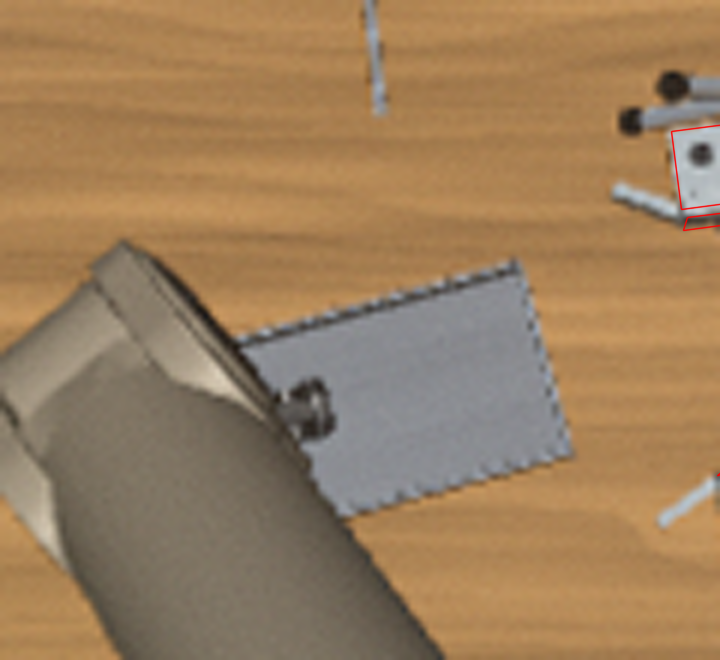

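Run:
```python
from h import *
from scipy.optimize import least_squares
def tri(t,s): 
    r=least_squares(lambda p:np.r_[proj("top",p)[0]-t,proj("side",p)[0]-s],[.5,.3,.1]);return r.x,r.fun
print(tri((225+318/6,140+410/6),(235+398/7,160+192/7)))
print(tri((225+318/6,140+410/6),(235+380/7,160+195/7)))
d=np.array([0.4962,0.3244,0])
for k in (-1,1):
  for z in (.08,.1,.12):
    P=d+[k*.05*np.sin(np.radians(-15.8)),k*.05*np.cos(np.radians(15.8)),z]
    print(k,z,(proj("top",P)-[225,140])*6,(proj("side",P)-[235,160])*7)
```

```text
(array([0.51214229, 0.26436939, 0.1426581 ]), array([ 0.92024205, -1.73314196, -2.34071168,  0.08399599]))
(array([0.50913627, 0.26608103, 0.14124852]), array([ 0.32262552, -0.61007859, -0.82284729,  0.02859261]))
-1 0.08 [[310.0399237  412.69154696]] [[367.58011419 295.9464834 ]]
-1 0.1 [[306.10657548 410.14798576]] [[366.81535837 260.49123436]]
-1 0.12 [[302.05439652 407.52749534]] [[366.03797861 224.43039807]]
1 0.08 [[107.76420431 467.77947621]] [[229.2712638  222.21326991]]
1 0.1 [[100.8179737  466.05249559]] [[227.41735631 187.64167093]]
1 0.12 [[ 93.66207562 464.27319032]] [[225.53381346 152.50489355]]
```

Run:
```python
from h import *
def show(d,ang,off,z):
    for k in(-1,1):
        P=[d[0]+k*off*np.cos(ang),d[1]+k*off*np.sin(ang),z]
        print(z,k,(proj("side",P)-[200,150])*3.333, proj("side",P))
for z in (.095,.131): show((0.4946,0.3258),np.radians(105.8),.028,z)
for z in (.196+.013,.232+.013): show((0.286,0.611),np.radians(65),.05,z)
import cv2
a=cv2.imread("pics/side1.png"); cv2.imwrite("pics/side1g.png",cv2.resize(a[80:160,140:240],(800,640)[:2],interpolation=cv2.INTER_CUBIC)[:600])
```

```text
0.095 -1 [[274.29897108 153.48007713]] [[282.29792112 196.048628  ]]
0.095 1 [[237.26969615 134.0104674 ]] [[271.18802765 190.20716094]]
0.131 -1 [[273.37623174 122.67388138]] [[282.02107163 186.805845  ]]
0.131 1 [[235.81700183 103.65087154]] [[270.75217577 181.0983713 ]]
0.20900000000000002 -1 [[-53.32381846   1.50002459]] [[184.00125459 150.45005238]]
0.20900000000000002 1 [[-37.62823982 -36.22948867]] [[188.71039909 139.13006641]]
0.24500000000000002 -1 [[-59.15146725 -31.13841256]] [[182.2527851  140.65754199]]
0.24500000000000002 1 [[-42.87625648 -67.41079038]] [[187.13583664 129.77474036]]
```

View pics/side1g.png

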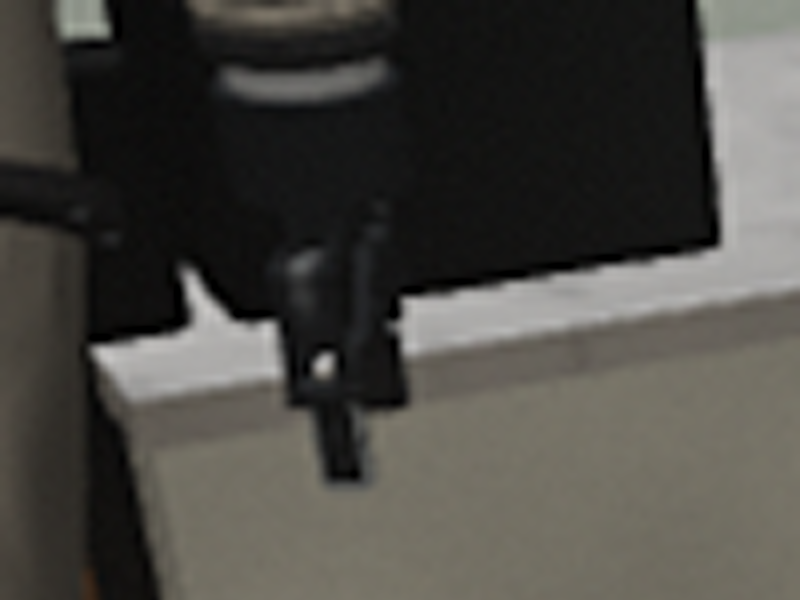

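>>> step_arm(increments=[[0, 0, 0.01, 0, 0, 0, 0], [0, 0.001, 0.01, 0, 0, 0, 0], [0, 0.001, 0.01, 0, 0, 0, 0], [0, 0.001, 0, 0, 0, 0, 0], [0, 0.001, -0.01, 0, 0, 0, 0], [0, 0.001, -0.018, 0, 0, 0, 0], [0, 0.001, -0.026, 0, 0, 0, 0], [0, 0.001, -0.034, 0, 0, 0, 0], [0, 0.001, -0.034, 0, 0, 0, 0], [0, 0.001, -0.034, 0, 0, 0, 0]])

```text
t: 5.23
eef_pos: [0.4957, 0.325, -0.0208]
tool_rot: [-0.001, -0.138, 0.99, -0.0]
contact_force: [-0.8, 0.6, 0.7]
gripper_width: 0.5
```

>>> step_arm(increments=[[0, 0, 0, 0, 0, 0, 0.5], [0, 0, 0, 0, 0, 0, 1], [0, 0, 0, 0, 0, 0, 1], [0, 0, 0, 0, 0, 0, 1], [0, 0, 0, 0, 0, 0, 1], [0, 0, 0, 0, 0, 0, 1]], force=25)

```text
t: 5.73
eef_pos: [0.4966, 0.326, -0.0192]
tool_rot: [0.001, -0.138, 0.99, 0.0]
contact_force: [0.1, -0.2, 4.7]
gripper_width: 0.028
```

Run:
```python
from h import *
img=cal("side")["color"]
overlay("side",img,"pics/s5.png",(235,160,335,245),7,None)
o=bot.get_obs();print(o["t"],o["eef_pos"],o["tool_rot"],o["gripper_width"],o["contact_force"],o["torque"])
```

```text
5.7833 [ 0.49653078  0.32600324 -0.01926854] [ 5.07477574e-04 -1.37663251e-01  9.90478859e-01  4.48856953e-04] 0.02551718307572712 [-1.47951341  0.93008004  5.34417238] [0.17317843 0.13810088 0.05587598]
```

View pics/s5.png

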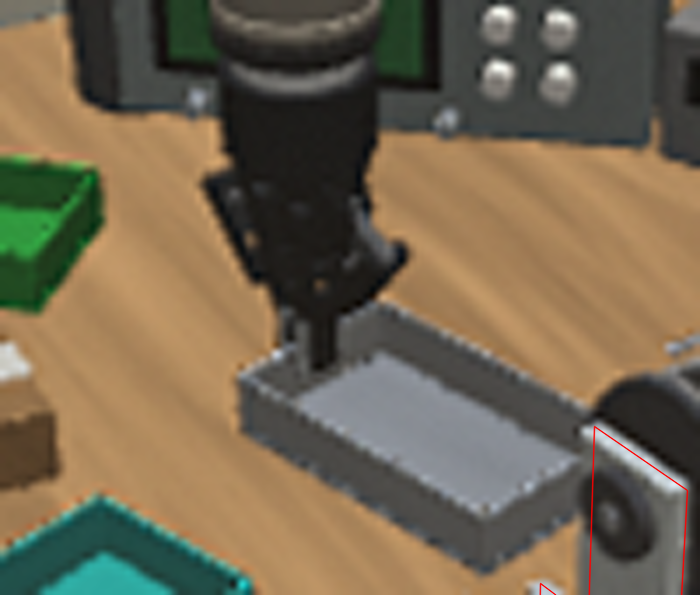

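>>> step_arm(increments=[[0, 0, 0.001, 0, 0, 0, 1], [0.002, -0.009, 0.001, 0, 0, -0.5, 1], [0.0045, -0.018, 0.001, 0, 0, -1, 1], [0.007, -0.027, 0.001, 0, 0, -1.5, 1], [0.0095, -0.036, 0.001, 0, 0, -2, 1], [0.0115, -0.045, 0.001, 0, 0, -2.5, 1], [0.014, -0.054, 0.001, 0, 0, -3, 1], [0.0165, -0.063, 0.001, 0, 0, -3.5, 1], [0.019, -0.075, 0.001, 0, 0, -4, 1], [0.022, -0.087, 0.001, 0, 0, -4, 1]])

```text
t: 6.62
eef_pos: [0.5182, 0.2372, -0.0189]
tool_rot: [-0.0, -0.103, 0.995, -0.0]
contact_force: [-0.7, 0.7, -2.8]
gripper_width: 0.028
```

Run:
```python
from h import *
img=cal("side")["color"]
overlay("side",img,"pics/s6.png",(235,140,375,245),5.5,None)
img=cal("top")["color"]
overlay("top",img,"pics/t6.png",(225,120,405,250),4.3,None)
o=bot.get_obs();print(o["t"],o["eef_pos"],o["tool_rot"],o["gripper_width"],o["contact_force"],o["torque"])
```

```text
6.7167 [ 0.51894783  0.23427504 -0.01907203] [-2.53094058e-04 -1.00889578e-01  9.94896879e-01 -1.19574631e-03] 0.0278026316260899 [ 0.3017339  -1.13847367 -2.91985604] [-0.11024678 -0.06036246 -0.05596307]
```

View pics/s6.png

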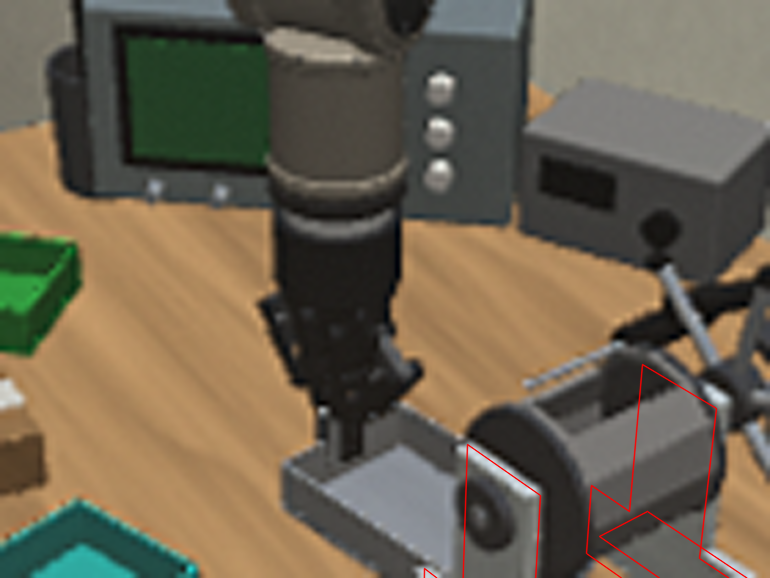

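View pics/t6.png

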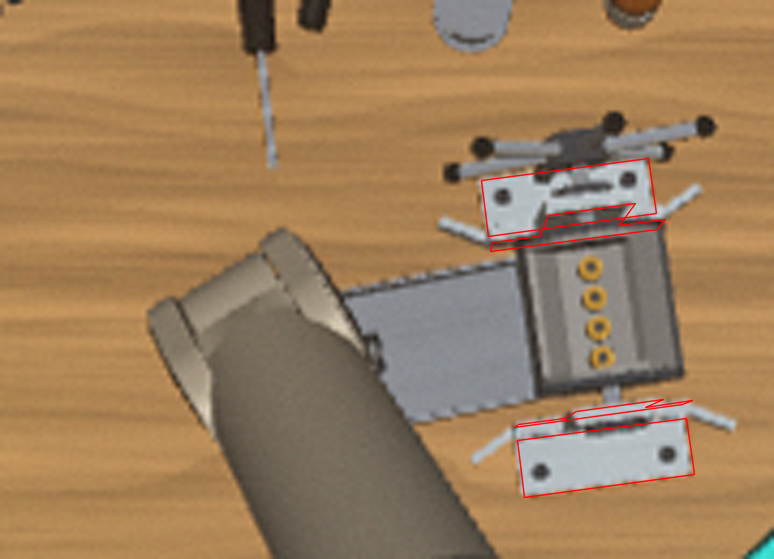

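>>> step_arm(increments=[[0.002, -0.009, 0, 0, 0, -0.5, 1], [0.0045, -0.018, 0, 0, 0, -1, 1], [0.007, -0.027, 0, 0, 0, -1.5, 1], [0.0095, -0.036, 0, 0, 0, -2, 1], [0.0115, -0.045, 0, 0, 0, -2.5, 1], [0.014, -0.054, 0, 0, 0, -3, 1], [0.0165, -0.063, 0, 0, 0, -3.5, 1], [0.019, -0.072, 0, 0, 0, -3.5, 1], [0.021, -0.08, 0, 0, 0, -3.5, 1], [0.021, -0.08, 0, 0, 0, -3.5, 1]])

```text
t: 7.55
eef_pos: [0.5398, 0.1554, -0.0189]
tool_rot: [0.0, -0.071, 0.997, -0.001]
contact_force: [0.8, -1.8, -2.7]
gripper_width: 0.031
```

Run:
```python
from h import *
img=cal("side")["color"]
overlay("side",img,"pics/s7.png",(235,140,395,255),4.8,None)
img=cal("top")["color"]
overlay("top",img,"pics/t7.png",(260,120,420,240),4.8,None)
o=bot.get_obs();print(o["t"],o["eef_pos"],o["tool_rot"],o["gripper_width"],o["contact_force"],o["torque"])
print(w2c(o["eef_pos"]))
```

```text
7.65 [ 0.53920001  0.15757101 -0.01894663] [-1.27893501e-04 -7.19153749e-02  9.97410716e-01 -1.63485070e-04] 0.03033619533976283 [ 0.50393307 -0.77114616 -1.46485774] [-0.0914355  -0.05472671 -0.02100906]
[[ 0.00067755  0.13029086 -0.01894663]]
```

View pics/s7.png

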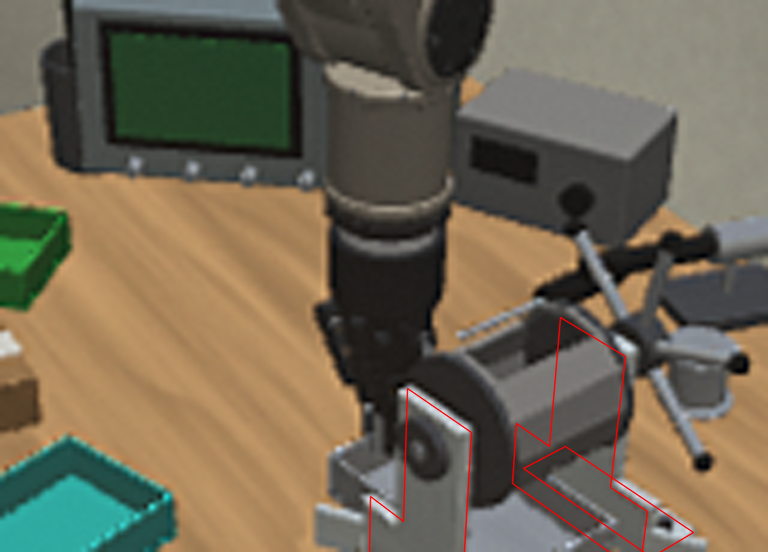

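View pics/t7.png

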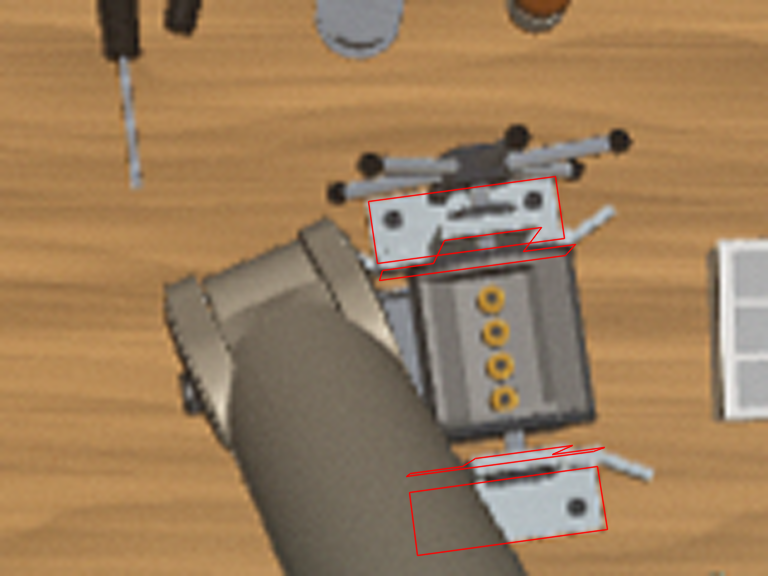

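>>> step_arm(increments=[[0, 0, 0, 0, 0, 0, 0.4], [0, 0, 0, 0, 0, 0, 0.4], [0, 0, 0, 0, 0, 0, 0.4], [0, 0, 0.025, 0, 0, 0, 0.4], [0, 0, 0.06, 0, 0, 0, 0.4], [0, 0, 0.08, 0, 0, 0, 0.2], [-0.003, 0.02, 0.08, 0, 0, -7, 0], [-0.006, 0.04, 0.08, 0, 0, -14, 0], [-0.006, 0.04, 0.08, 0, 0, -21, 0], [-0.006, 0.04, 0.08, 0, 0, -28, 0]])

```text
t: 8.48
eef_pos: [0.5327, 0.2009, 0.0615]
tool_rot: [0.0, 0.172, 0.985, 0.001]
contact_force: [-0.7, -0.2, 0.3]
gripper_width: 0.498
```

>>> step_arm(increments=[[0, 0, 0, 0, 0, -7, 0], [0, 0, 0, 0, 0, -14, 0], [0, 0, 0, 0, 0, -21, 0], [0, 0, 0, 0, 0, -28, 0], [0, 0, 0, 0, 0, -35, 0], [0, 0, 0, 0, 0, -42, 0], [0, 0, 0, 0, 0, -49, 0], [0, 0, 0, 0, 0, -56, 0], [0, 0, 0, 0, 0, -62, 0], [0, 0, 0, 0, 0, -62, 0]])

```text
t: 9.32
eef_pos: [0.5329, 0.1992, 0.0611]
tool_rot: [0.0, 0.655, 0.756, 0.0]
contact_force: [-0.4, 0.7, 0.8]
gripper_width: 0.496
```

Run:
```python
from h import *
img=cal("side")["color"]
overlay("side",img,"pics/s8.png",(235,140,395,255),4.8,None)
img=cal("top")["color"]
overlay("top",img,"pics/t8.png",(260,120,420,240),4.8,None)
o=bot.get_obs();print(o["t"],o["eef_pos"],o["tool_rot"],o["gripper_width"],o["contact_force"],o["torque"])
print(w2c(o["eef_pos"]))
```

```text
9.4167 [0.53301237 0.19890922 0.06115713] [4.77538131e-05 6.52360343e-01 7.57908951e-01 4.99259506e-05] 0.4994881017932839 [-0.05691331 -0.75877576  0.37040978] [-0.04730783  0.03975033 -0.02891932]
[[0.00041272 0.17208875 0.06115713]]
```

View pics/s8.png

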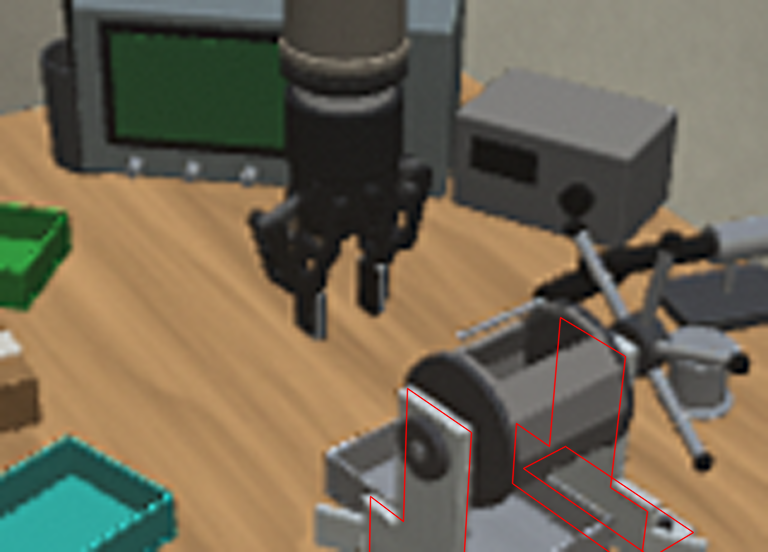

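View pics/t8.png

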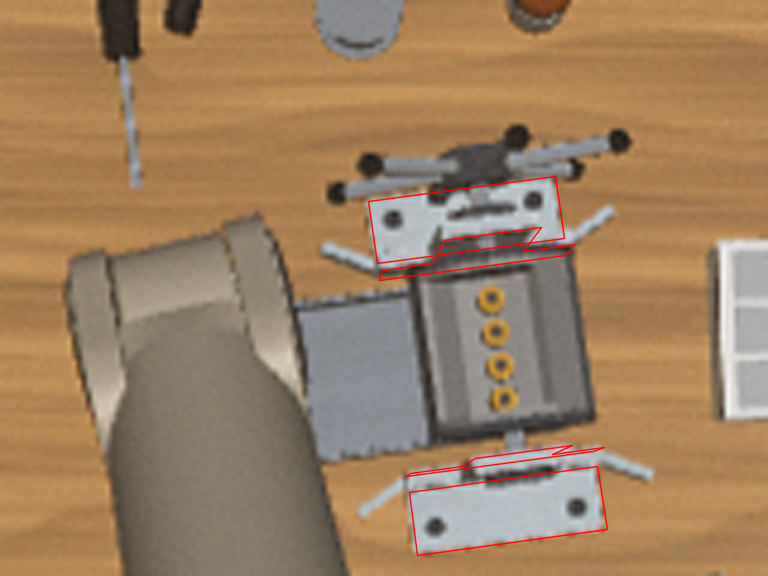

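Run:
```python
from h import *
Q=[(260+x/4.8,120+y/4.8) for x,y in [(300,304),(410,291),(322,461),(431,444)]]
print(w2c(toplane("top",Q,.035)).round(4))
```

```text
[[ 0.0488  0.1111  0.035 ]
 [ 0.0478  0.0423  0.035 ]
 [-0.0495  0.1106  0.035 ]
 [-0.0481  0.0425  0.035 ]]
```

>>> step_arm(increments=[[0, 0, -0.02, -4, -0.6, 0, 0], [0, 0, -0.04, -7.9, -1.1, 0, 0], [0, 0, -0.06, -7.9, -1.1, 0, 0], [0, 0, -0.075, -7.9, -1.1, 0, 0], [0, 0, -0.083, -7.9, -1.1, 0, 0], [0, 0, -0.083, -7.9, -1.1, 0, 0]])

```text
t: 9.97
eef_pos: [0.5319, 0.1978, -0.0235]
tool_rot: [0.052, 0.652, 0.755, -0.047]
contact_force: [0.3, -0.8, -0.2]
gripper_width: 0.499
```

>>> step_arm(increments=[[0.001, -0.01, 0, 0, 0, 0, 0], [0.003, -0.02, 0, 0, 0, 0, 0], [0.004, -0.03, 0, 0, 0, 0, 0], [0.0055, -0.039, 0, 0, 0, 0, 0], [0.0065, -0.046, 0, 0, 0, 0, 0], [0.0075, -0.053, 0, 0, 0, 0, 0], [0.0085, -0.059, 0, 0, 0, 0, 0], [0.0085, -0.059, 0, 0, 0, 0, 0]])

```text
t: 10.63
eef_pos: [0.5423, 0.138, -0.0215]
tool_rot: [0.053, 0.653, 0.754, -0.046]
contact_force: [-0.8, 0.2, -0.6]
gripper_width: 0.502
```

Run:
```python
from h import *
img=cal("side")["color"]
overlay("side",img,"pics/s9.png",(255,150,415,265),4.8,None)
img=cal("top")["color"]
overlay("top",img,"pics/t9.png",(260,120,420,240),4.8,None)
o=bot.get_obs();print(o["t"],o["eef_pos"],o["tool_rot"],o["gripper_width"],o["contact_force"],o["torque"])
print(w2c(o["eef_pos"]))
```

```text
10.7333 [ 0.54139643  0.13829833 -0.02203375] [ 0.05236948  0.65269587  0.75438041 -0.04642998] 0.5004097925010538 [-0.87326086 -0.25777958 -0.16479246] [ 0.15839203  0.00361075 -0.02087964]
[[ 0.0001196   0.11090144 -0.02203375]]
```

View pics/s9.png

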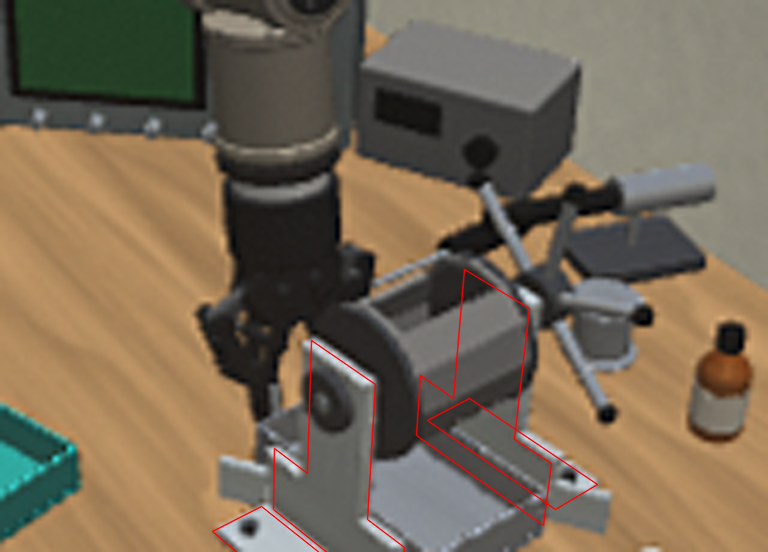

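View pics/t9.png

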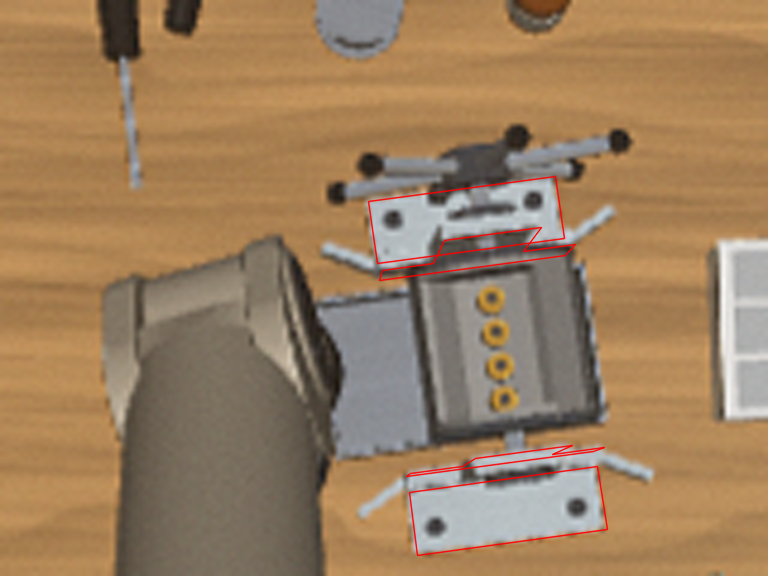

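Run:
```python
from h import *
Q=[(260+x/4.8,120+y/4.8) for x,y in [(605,418),(583,268)]]
print(w2c(toplane("top",Q,.035)).round(4))
Q=[(255+x/4.8,150+y/4.8) for x,y in [(553,505),(543,528)]]
print(w2c(toplane("side",Q[:1],.035)).round(4))
```

```text
[[-0.0466 -0.0665  0.035 ]
 [ 0.0478 -0.0665  0.035 ]]
[[ 0.048  -0.0798  0.035 ]]
```

>>> step_arm(increments=[[0.0007, -0.005, 0, 0, 0, 0, 0], [0.0014, -0.01, 0, 0, 0, 0, 0], [0.002, -0.0145, 0, 0, 0, 0, 0], [0.002, -0.0145, 0, 0, 0, 0, 0], [0.002, -0.0145, 0, 0, 0, 0, 0]])

```text
t: 11.25
eef_pos: [0.5436, 0.1239, -0.0219]
tool_rot: [0.052, 0.653, 0.754, -0.046]
contact_force: [-0.4, -0.1, -0.8]
gripper_width: 0.5
```

Run:
```python
from h import *
img=cal("side")["color"]
overlay("side",img,"pics/s10.png",(255,150,415,265),4.8,(CX,CY,YAW))
img=cal("top")["color"]
overlay("top",img,"pics/t10.png",(310,140,410,230),7,(CX,CY,YAW))
o=bot.get_obs();print(o["t"],o["eef_pos"],o["tool_rot"],o["gripper_width"],o["contact_force"],o["torque"])
print(w2c(o["eef_pos"]))
```

```text
11.35 [ 0.54373293  0.12454453 -0.02184212] [ 0.05238712  0.6525431   0.75454445 -0.0458887 ] 0.49806686331858463 [-0.57689925  0.84180796 -0.93503185] [ 0.17706163  0.06497377 -0.05380328]
[[ 0.00048269  0.09695532 -0.02184212]]
```

View pics/s10.png

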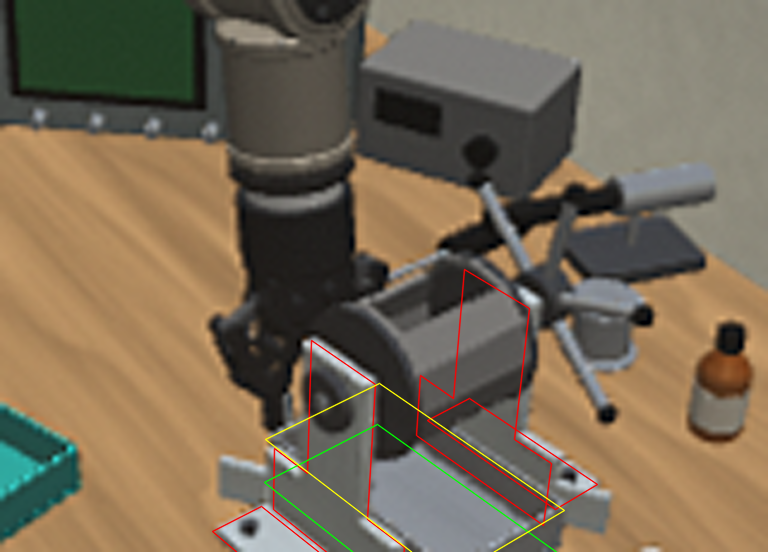

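View pics/t10.png

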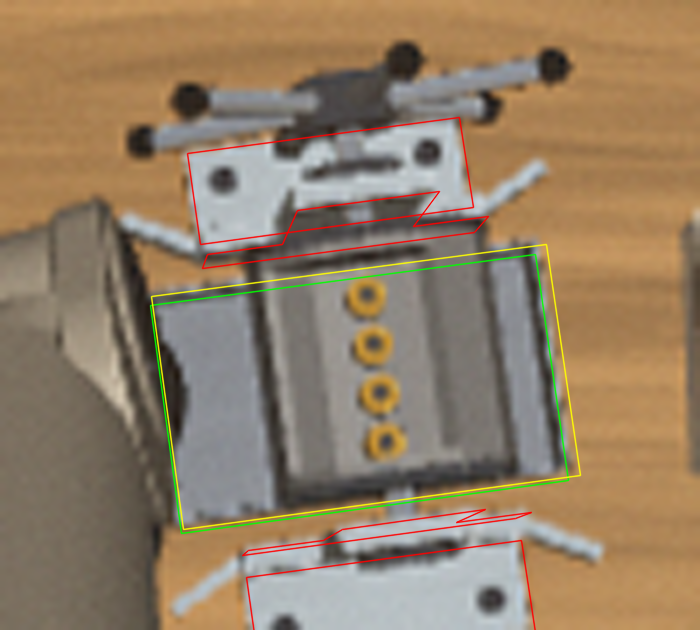

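>>> step_arm(increments=[[0.0002, -0.0015, 0, 0, 0, 0, 0], [0.0004, -0.0025, 0, 0, 0, 0, 0], [0.0004, -0.0025, 0, 0, 0, 0, 0], [0.0004, -0.0025, 0, 0, 0, 0, 0], [-0.004, 0.03, 0, 0, 0, 0, 0], [-0.01, 0.07, 0.005, 0, 0, 0, 0], [-0.014, 0.1, 0.03, 0, 0, 0, 0], [-0.014, 0.13, 0.06, 0, 0, 0, 0], [-0.014, 0.16, 0.1, 0, 0, 0, 0.5], [-0.014, 0.18, 0.13, 0, 0, 0, 1]])

```text
t: 12.18
eef_pos: [0.5286, 0.3045, 0.1063]
tool_rot: [0.052, 0.652, 0.755, -0.046]
contact_force: [0.7, 0.2, -0.9]
gripper_width: 0.228
```

Run:
```python
from h import *
img=cal("side")["color"]
overlay("side",img,"pics/s11.png",(255,150,415,265),4.8,None)
img=cal("top")["color"]
overlay("top",img,"pics/t11.png",(310,140,410,230),7,None)
o=bot.get_obs();print(o["t"],o["eef_pos"],o["tool_rot"],o["gripper_width"],o["contact_force"],o["torque"])
print(w2c(o["eef_pos"]))
```

```text
12.2833 [0.53232085 0.31053667 0.11060386] [ 0.0525862   0.65037243  0.75674526 -0.03983715] 0.049411201195077296 [ 0.49185646  1.34449917 -1.1259606 ] [ 0.2006739  -0.02457632  0.07053609]
[[0.01555307 0.28268684 0.11060386]]
```

View pics/s11.png

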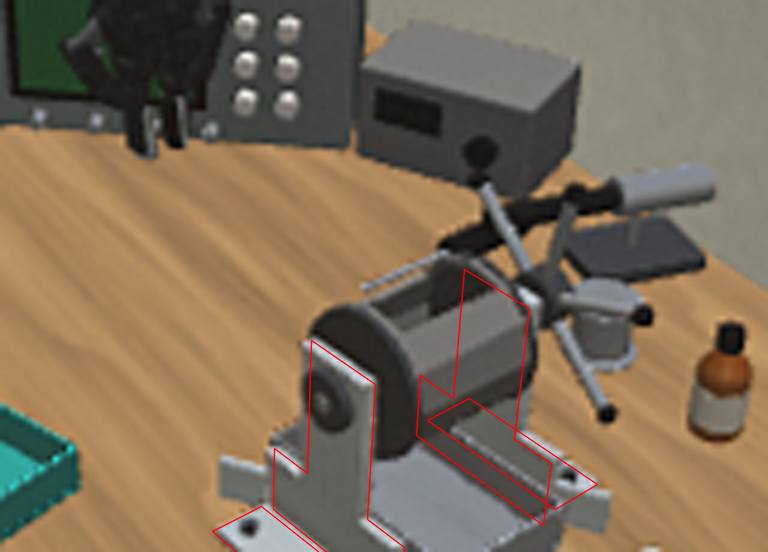

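View pics/t11.png

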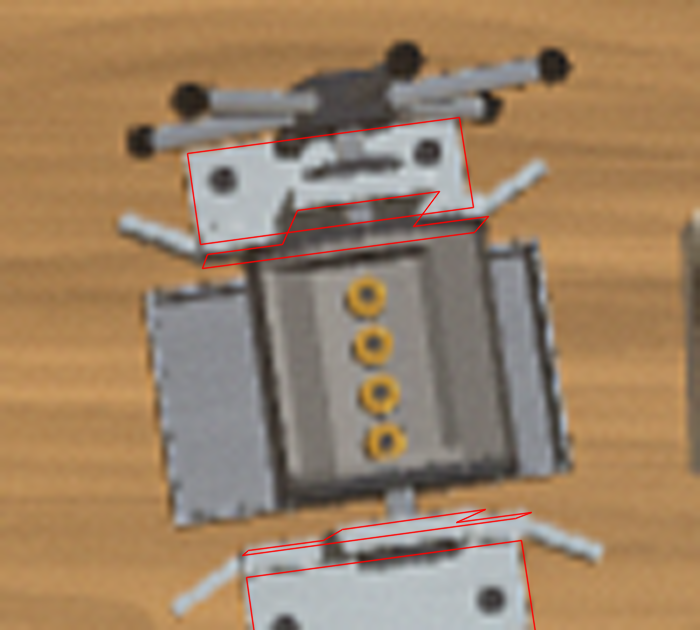

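Run:
```python
from h import *
Q=[(310+x/7,140+y/7) for x,y in [(148,292),(178,525),(538,240),(570,470)]]
T=w2c(toplane("top",Q,.035)); print(T.round(4),T.mean(0))
v=T[0]-T[2];w=T[1]-T[3];print(np.degrees([np.arctan2(-v[0],v[1]),np.arctan2(-w[0],w[1])]))
# flare tips
Q=[(310+x/7,140+y/7) for x,y in [(122,222),(545,165),(176,607),(600,552)]]
F=w2c(toplane("top",Q,.03)); print(F.round(4),F.mean(0))
```

```text
[[ 0.0502  0.0849  0.035 ]
 [-0.0498  0.0857  0.035 ]
 [ 0.0503 -0.0832  0.035 ]
 [-0.0489 -0.0824  0.035 ]] [0.00045241 0.00125524 0.035     ]
[0.02338959 0.30555325]
[[ 0.0821  0.0917  0.03  ]
 [ 0.0826 -0.0917  0.03  ]
 [-0.0839  0.0911  0.03  ]
 [-0.0849 -0.0908  0.03  ]] [-1.02639018e-03  6.35610552e-05  3.00000000e-02]
```

```bash
cat >> h.py <<'E'
def tcp_for(phi,r=.080,t=np.radians(20),off=.007,e=.0365,w=.011,x=.105):
    phi=np.radians(phi);s=np.array([np.sin(phi),np.cos(phi)]);n=np.array([-np.cos(phi),np.sin(phi)])
    u=np.array([np.cos(t),-np.sin(t)]);d=np.array([-np.sin(t),-np.cos(t)])
    p=r*s+off*n-w*u+e*d
    return c2w([x,p[0],.125+p[1]])[0]
E
python3 - <<'E'
from h import *
np.set_printoptions(precision=4,suppress=True)
for p in (30,40,49,60,70,80,90,100,110): print(p,tcp_for(p))
o=bot.get_obs();print(o["eef_pos"],o["tool_rot"])
E
```

```text
30 [0.6594 0.0544 0.1672]
40 [0.6576 0.0664 0.1602]
49 [0.6563 0.076  0.1522]
60 [0.6548 0.0859 0.1405]
70 [0.6539 0.0928 0.1284]
80 [0.6532 0.0976 0.1152]
90 [0.6528 0.1    0.1015]
100 [0.6528 0.1    0.0875]
110 [0.6532 0.0976 0.0737]
[0.5311 0.3067 0.1079] [ 0.0526  0.6511  0.7559 -0.0426]
```

>>> step_arm(increments=[[0.01, -0.01, 0.035, -4, -0.6, 0, 1], [0.02, -0.03, 0.07, -8, -1.1, 0, 1], [0.035, -0.06, 0.1, -11.9, -1.7, 0, 1], [0.055, -0.09, 0.12, -11.9, -1.7, 0, 1], [0.08, -0.12, 0.13, -11.9, -1.7, 0, 1], [0.1, -0.15, 0.13, -11.9, -1.7, 0, 1], [0.12, -0.18, 0.13, -11.9, -1.7, 0, 1], [0.127, -0.2, 0.13, -11.9, -1.7, 0, 1], [0.127, -0.2, 0.13, -11.9, -1.7, 0, 1], [0.127, -0.2, 0.13, -11.9, -1.7, 0, 1]])

```text
t: 13.17
eef_pos: [0.656, 0.099, 0.234]
tool_rot: [0.13, 0.646, 0.743, -0.116]
contact_force: [0.3, 1.1, 0.7]
gripper_width: -0.006
```

Run:
```python
from h import *
from scipy.spatial.transform import Rotation as R
img=cal("side")["color"]
overlay("side",img,"pics/s12.png",(255,120,415,235),4.8,None)
img=cal("top")["color"]
overlay("top",img,"pics/t12.png",(300,110,420,210),6,None)
o=bot.get_obs();print(o["t"],o["eef_pos"],o["tool_rot"],o["gripper_width"],o["contact_force"],o["torque"])
M=R.from_quat(o["tool_rot"],scalar_first=True).as_matrix()
c=R.from_euler("z",-YAW).as_matrix()@M
print("tool axes in cradle",c.round(3))
print(w2c(o["eef_pos"]),"tip",w2c(o["eef_pos"]-.0365*M[:,2]))
```

```text
13.2667 [0.65576365 0.10315318 0.23393576] [ 0.13007156  0.6438904   0.74517407 -0.1149006 ] -0.0007463089949513165 [ 0.2350101   0.1982523  -0.39498884] [ 0.39259863  0.04552145 -0.01956383]
tool axes in cradle [[-0.004  1.    -0.003]
 [ 0.94   0.003 -0.342]
 [-0.342 -0.004 -0.94 ]]
[[0.10834938 0.05989796 0.23393576]] tip [[0.10844431 0.07237473 0.26823694]]
```

View pics/s12.png

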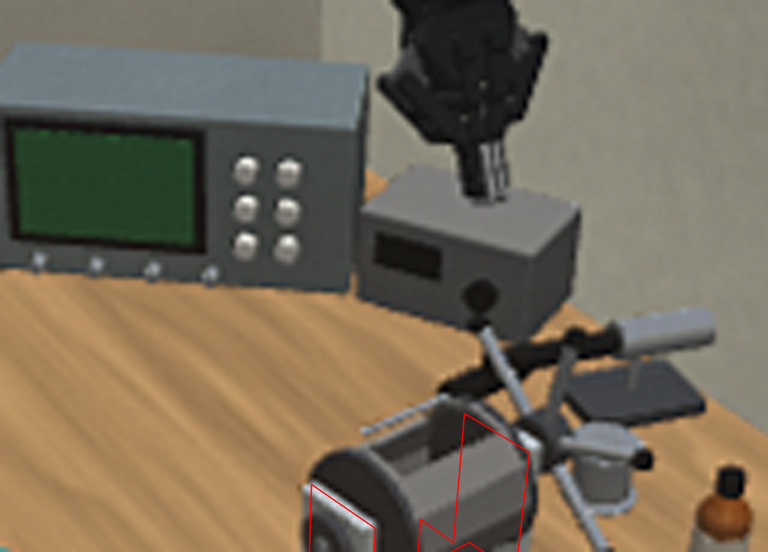

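View pics/t12.png

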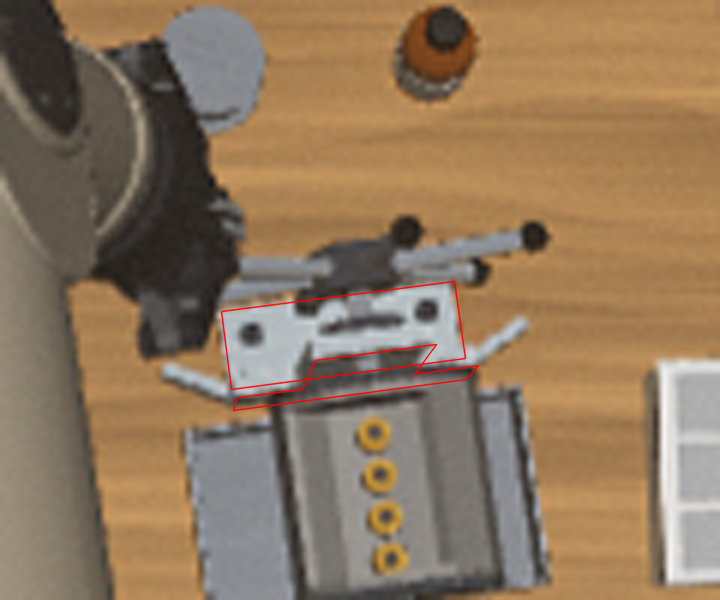

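Run:
```python
from h import *
d=np.array([0,-.342,-.94])
for e in (0,.02,.0365,.045):
    P=c2w(np.array([.1083,.0599,.2339])-e*d)
    print(e,(proj("side",P)-[255,120])*4.8,(proj("top",P)-[300,110])*6)
```

```text
0 [[487.58660221 252.88526721]] [[236.50195382 235.06287758]]
0.02 [[482.21891928 222.06419716]] [[222.21506698 228.92745473]]
0.0365 [[477.74894787 196.40073898]] [[210.08556381 223.71932042]]
0.045 [[475.4313855  183.09597818]] [[203.71173392 220.98284104]]
```

>>> step_arm(increments=[[0, -0.015, -0.03, 0, 0, 0, 1], [0.001, -0.03, -0.055, 0, 0, 0, 1], [0.001, -0.037, -0.074, 0, 0, 0, 1], [0.001, -0.037, -0.074, 0, 0, 0, 1], [0.001, -0.037, -0.074, 0, 0, 0, 1]])

```text
t: 13.78
eef_pos: [0.6569, 0.0667, 0.1606]
tool_rot: [0.13, 0.644, 0.745, -0.115]
contact_force: [-0.0, 1.1, 0.2]
gripper_width: -0.002
```

>>> step_arm(increments=[[-0.001, 0.005, -0.004, 0, 0, 0, 1], [-0.0013, 0.0096, -0.008, 0, 0, 0, 1], [-0.002, 0.0145, -0.0135, 0, 0, 0, 1], [-0.0028, 0.0195, -0.0197, 0, 0, 0, 1], [-0.0032, 0.023, -0.0258, 0, 0, 0, 1], [-0.0037, 0.0264, -0.0318, 0, 0, 0, 1], [-0.0037, 0.0264, -0.0318, 0, 0, 0, 1]])

```text
t: 14.37
eef_pos: [0.6538, 0.0942, 0.1282]
tool_rot: [0.131, 0.643, 0.746, -0.114]
contact_force: [0.5, 0.4, 0.7]
gripper_width: -0.002
```

```bash
cat > look.py <<'E'
import sys
from h import *
from scipy.spatial.transform import Rotation as R
k=sys.argv[1]; th=np.radians(float(sys.argv[2])) if len(sys.argv)>2 else None
img=cal("side")["color"]
overlay("side",img,f"pics/s{k}.png",(300,140,420,240),6,None,th)
img=cal("top")["color"]
overlay("top",img,f"pics/t{k}.png",(300,130,420,230),6,None,th)
o=bot.get_obs();print(o["t"],o["eef_pos"],o["gripper_width"],o["contact_force"].round(1))
M=R.from_quat(o["tool_rot"],scalar_first=True).as_matrix()
print(w2c(o["eef_pos"]),"tip",w2c(o["eef_pos"]-.0365*M[:,2]))
print([(n,c,round(d["conf"],2),np.round(np.array(d["location"])*[640,400],1)) for n in("port","spoke_end") for c in("top","side") for d in bot.place_of(n,c)[:2]])
E
python3 look.py 13 -40
```

```text
14.4667 [0.65311841 0.09262096 0.12856003] 0.0008769955361754944 [-0.4  0.  -0.5]
[[0.10423777 0.04984712 0.12856003]] tip [[0.10432385 0.06233124 0.16285857]]
[('port', 'top', 0.76, array([353.8, 190.7])), ('port', 'side', 0.59, array([339.2, 209.8])), ('spoke_end', 'top', 0.64, array([355.4, 149.8])), ('spoke_end', 'top', 0.21, array([432.7, 128.4])), ('spoke_end', 'side', 0.93, array([371.1, 183.3])), ('spoke_end', 'side', 0.23, array([406.1, 238.1]))]
```

View pics/s13.png

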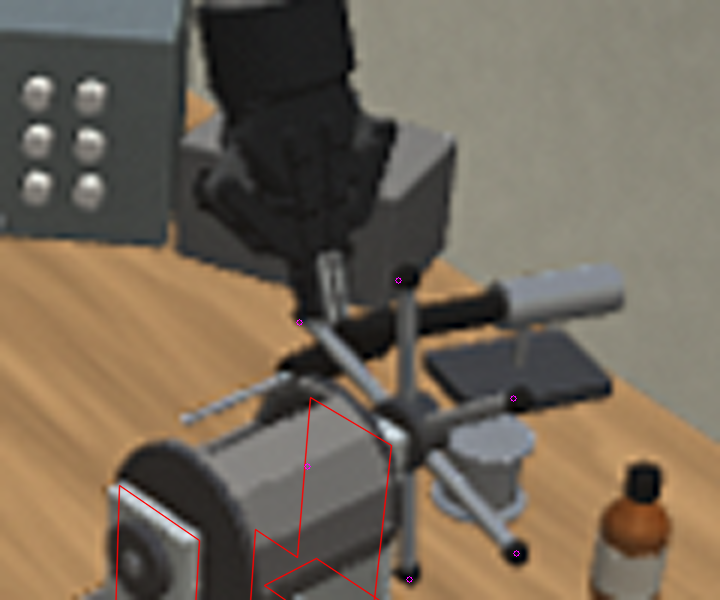

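View pics/t13.png

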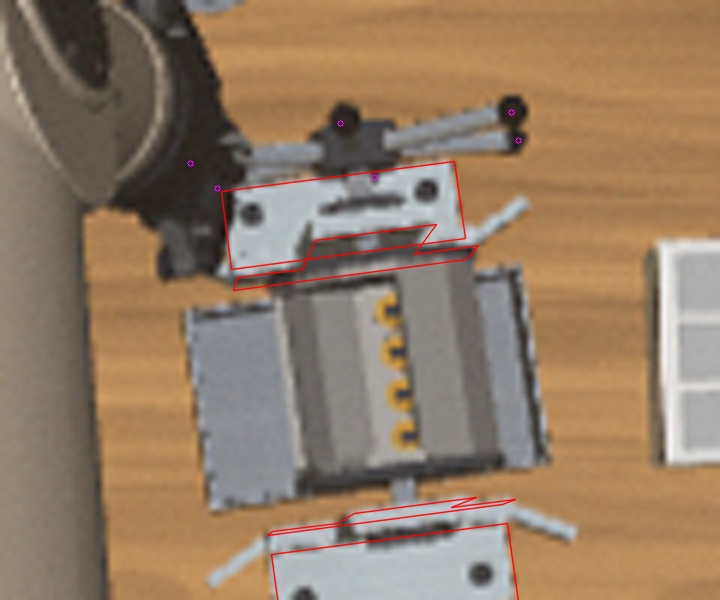

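>>> step_arm(increments=[[-0.0004, 0.0026, -0.0065, 0, 0, 0, 1], [-0.0007, 0.0048, -0.0132, 0, 0, 0, 1], [-0.0009, 0.006, -0.02, 0, 0, 0, 1], [-0.0011, 0.0072, -0.0269, 0, 0, 0, 1], [-0.0011, 0.0074, -0.034, 0, 0, 0, 1], [-0.0011, 0.0072, -0.0409, 0, 0, 0, 1], [-0.0009, 0.0062, -0.048, 0, 0, 0, 1], [-0.0007, 0.0048, -0.0547, 0, 0, 0, 1], [-0.0007, 0.0048, -0.0547, 0, 0, 0, 1]])

```text
t: 15.42
eef_pos: [0.6536, 0.0982, 0.0735]
tool_rot: [0.131, 0.644, 0.745, -0.114]
contact_force: [0.9, 2.8, -0.0]
gripper_width: -0.001
```

```bash
python3 look.py 14 -80
```

```text
15.5167 [0.65310986 0.09835172 0.07359735] -0.005152496193505077 [ 1.5  3.8 -1. ]
[[0.10504172 0.05552121 0.07359735]] tip [[0.10505942 0.06796063 0.10791223]]
[('port', 'top', 0.93, array([347.9, 194.2])), ('port', 'side', 0.6, array([335.1, 213.6])), ('spoke_end', 'top', 0.65, array([336.3, 152.8])), ('spoke_end', 'side', 0.8, array([353.5, 184.7]))]
```

View pics/s14.png

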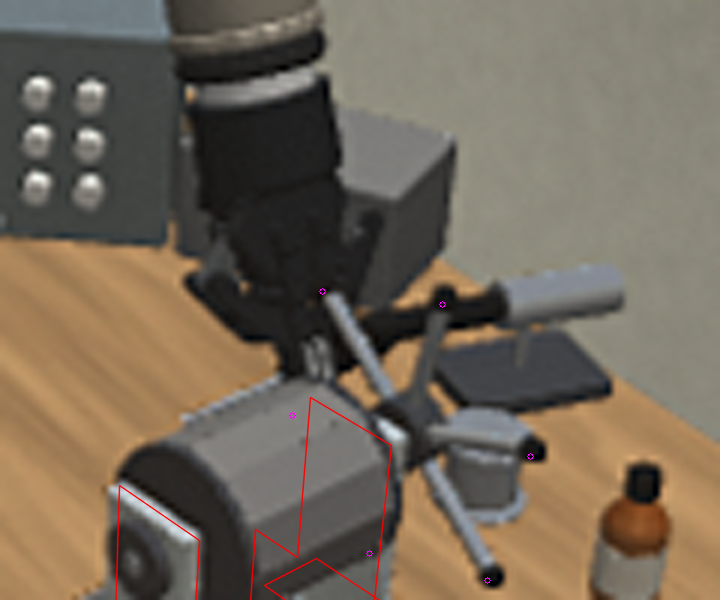

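View pics/t14.png

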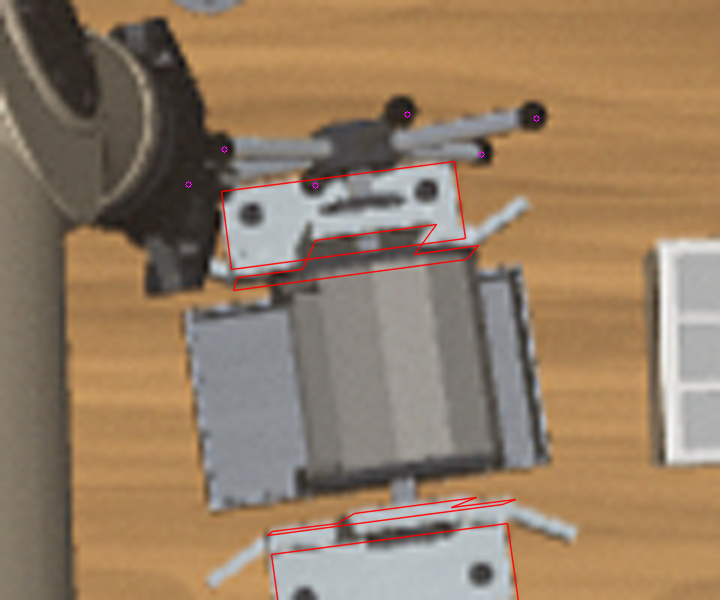

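>>> step_arm(increments=[[-0.0017, 0.0124, 0.034, 0, 0, 0, 1], [-0.0035, 0.0248, 0.068, 0, 0, 0, 1], [-0.0053, 0.0372, 0.103, 0, 0, 0, 1], [-0.004, 0.025, 0.13, 0, 0, 0, 1], [0, 0, 0.13, 0, 0, 0, 1], [0.004, -0.025, 0.12, 0, 0, 0, 1], [0.005, -0.036, 0.1, 0, 0, 0, 1], [0.005, -0.036, 0.09, 0, 0, 0, 1], [0.005, -0.036, 0.09, 0, 0, 0, 1]])

```text
t: 16.47
eef_pos: [0.6557, 0.0595, 0.162]
tool_rot: [0.129, 0.645, 0.744, -0.117]
contact_force: [-0.3, 1.1, 0.1]
gripper_width: -0.001
```

```bash
python3 look.py 15 -77
python3 - <<'E'
from h import *
for p in range(35,115,5): print(p,(tcp_for(p)-tcp_for(35)).round(4))
E
```

```text
16.5667 [0.65767396 0.06208856 0.16419062] -0.0010419178542925658 [-0.4  0.8  0.1]
[[0.10441887 0.01897727 0.16419062]] tip [[0.10449148 0.0314603  0.19848958]]
[('port', 'top', 0.8, array([347.6, 192.2])), ('port', 'side', 0.81, array([332.7, 212.7])), ('spoke_end', 'side', 0.74, array([354.2, 184.7])), ('spoke_end', 'side', 0.47, array([334.1, 211.7]))]
35 [0. 0. 0.]
40 [-0.0008  0.0058 -0.0038]
45 [-0.0016  0.0114 -0.008 ]
50 [-0.0024  0.0165 -0.0128]
55 [-0.003   0.0211 -0.0179]
60 [-0.0036  0.0254 -0.0235]
65 [-0.0042  0.0291 -0.0294]
70 [-0.0046  0.0323 -0.0356]
75 [-0.005   0.035  -0.0421]
80 [-0.0053  0.037  -0.0488]
85 [-0.0055  0.0385 -0.0556]
90 [-0.0056  0.0394 -0.0625]
95 [-0.0057  0.0397 -0.0695]
100 [-0.0056  0.0394 -0.0765]
105 [-0.0055  0.0385 -0.0835]
110 [-0.0053  0.037  -0.0903]
```

View pics/s15.png

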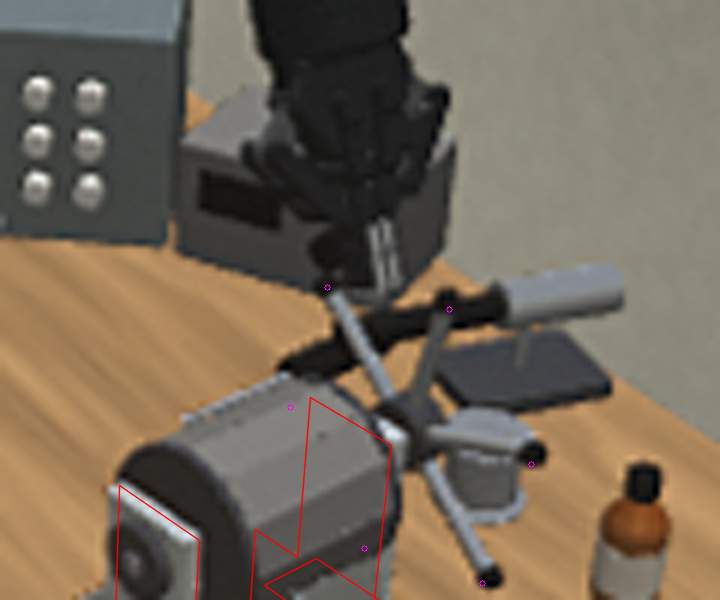

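>>> step_arm(increments=[[-0.0008, 0.0058, -0.0038, 0, 0, 0, 1], [-0.0016, 0.0114, -0.008, 0, 0, 0, 1], [-0.0024, 0.0165, -0.0128, 0, 0, 0, 1], [-0.003, 0.0211, -0.0179, 0, 0, 0, 1], [-0.0036, 0.0254, -0.0235, 0, 0, 0, 1], [-0.0042, 0.0291, -0.0294, 0, 0, 0, 1], [-0.0046, 0.0323, -0.0356, 0, 0, 0, 1], [-0.005, 0.035, -0.0421, 0, 0, 0, 1], [-0.0052, 0.036, -0.0455, 0, 0, 0, 1], [-0.0053, 0.037, -0.0488, 0, 0, 0, 1]])

```text
t: 17.6
eef_pos: [0.6533, 0.0994, 0.1157]
tool_rot: [0.131, 0.644, 0.745, -0.114]
contact_force: [-0.1, 1.6, 5.3]
gripper_width: 0.004
```

>>> step_arm(increments=[[-0.0001, 0.0008, -0.0034, 0, 0, 0, 1], [-0.0002, 0.0015, -0.0068, 0, 0, 0, 1], [-0.0003, 0.002, -0.0102, 0, 0, 0, 1], [-0.0003, 0.0024, -0.0137, 0, 0, 0, 1], [-0.0004, 0.0026, -0.0172, 0, 0, 0, 1], [-0.0004, 0.0027, -0.0207, 0, 0, 0, 1], [-0.0003, 0.0024, -0.0277, 0, 0, 0, 1], [-0.0002, 0.0015, -0.0347, 0, 0, 0, 1], [0, 0.0005, -0.0415, 0, 0, 0, 1], [0, 0.0005, -0.0415, 0, 0, 0, 1]])

```text
t: 18.43
eef_pos: [0.6531, 0.0984, 0.0731]
tool_rot: [0.131, 0.644, 0.745, -0.114]
contact_force: [2.2, 3.1, 0.2]
gripper_width: -0.001
```

```bash
python3 look.py 16 -139
```

```text
18.5333 [0.65250028 0.09853056 0.07331035] 0.0037811371921961734 [ 2.2  2.7 -2. ]
[[0.10446365 0.05578467 0.07331035]] tip [[0.10452624 0.06827457 0.10760682]]
[('port', 'top', 0.84, array([353.1, 193.8])), ('port', 'top', 0.7, array([370.9, 123.5])), ('spoke_end', 'top', 0.73, array([328.9, 159.1])), ('spoke_end', 'side', 0.33, array([342.7, 253.2]))]
```

View pics/s16.png

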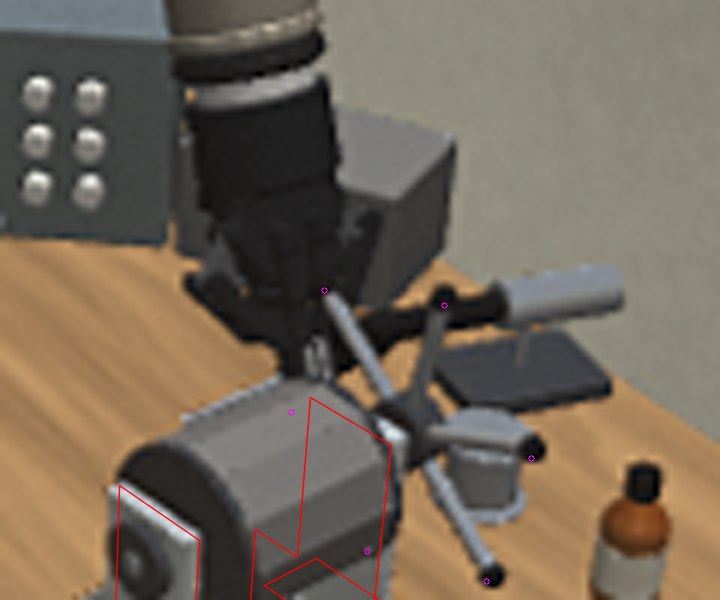

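View pics/t16.png

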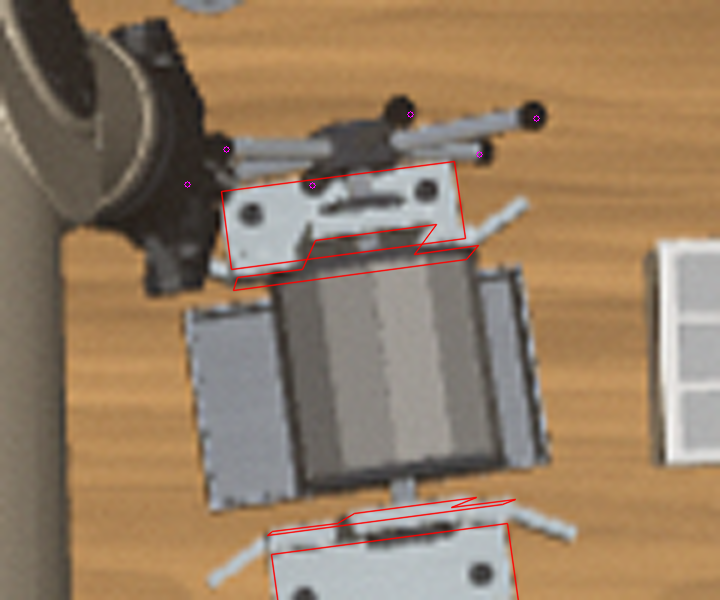

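>>> step_arm(increments=[[-0.0017, 0.0124, 0.034, 0, 0, 0, 1], [-0.0035, 0.0248, 0.068, 0, 0, 0, 1], [-0.0053, 0.0372, 0.103, 0, 0, 0, 1], [-0.004, 0.025, 0.13, 0, 0, 0, 1], [0, 0, 0.13, 0, 0, 0, 1], [0.004, -0.025, 0.12, 0, 0, 0, 1], [0.005, -0.037, 0.1, 0, 0, 0, 1], [0.005, -0.037, 0.09, 0, 0, 0, 1], [0.005, -0.037, 0.09, 0, 0, 0, 1]])

```text
t: 19.48
eef_pos: [0.6554, 0.0597, 0.1619]
tool_rot: [0.129, 0.645, 0.744, -0.117]
contact_force: [-0.3, 0.5, -0.3]
gripper_width: 0.002
```

```bash
python3 look.py 17 -138
```

```text
19.5833 [0.65742473 0.06236917 0.16398169] 0.0021874304101504685 [ 0.5  1.6 -0. ]
[[0.10421194 0.01929038 0.16398169]] tip [[0.1042832  0.0317786  0.19827876]]
[('spoke_end', 'top', 0.7, array([434.7, 129.7]))]
```

View pics/s17.png

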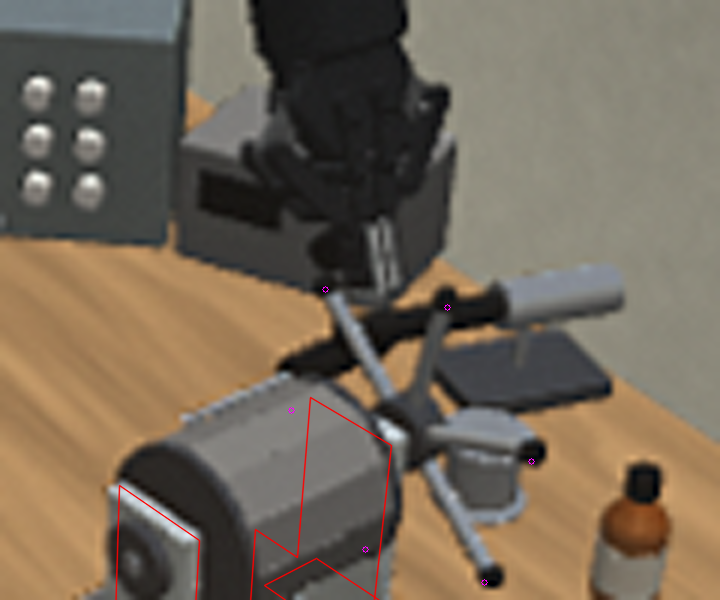

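>>> step_arm(increments=[[-0.0008, 0.0058, -0.0038, 0, 0, 0, 1], [-0.0016, 0.0114, -0.008, 0, 0, 0, 1], [-0.0024, 0.0165, -0.0128, 0, 0, 0, 1], [-0.003, 0.0211, -0.0179, 0, 0, 0, 1], [-0.0036, 0.0254, -0.0235, 0, 0, 0, 1], [-0.0042, 0.0291, -0.0294, 0, 0, 0, 1], [-0.0046, 0.0323, -0.0356, 0, 0, 0, 1], [-0.005, 0.035, -0.0421, 0, 0, 0, 1], [-0.0052, 0.036, -0.0455, 0, 0, 0, 1], [-0.0053, 0.037, -0.0488, 0, 0, 0, 1]])

```text
t: 20.62
eef_pos: [0.6529, 0.0996, 0.1151]
tool_rot: [0.131, 0.644, 0.745, -0.114]
contact_force: [0.4, 2.4, 5.4]
gripper_width: 0.0
```

>>> step_arm(increments=[[-0.0001, 0.0008, -0.0034, 0, 0, 0, 1], [-0.0002, 0.0015, -0.0068, 0, 0, 0, 1], [-0.0003, 0.002, -0.0102, 0, 0, 0, 1], [-0.0003, 0.0024, -0.0137, 0, 0, 0, 1], [-0.0003, 0.0024, -0.0137, 0, 0, 0, 1], [-0.0003, 0.0024, -0.0137, 0, 0, 0, 1]])

```text
t: 21.12
eef_pos: [0.6517, 0.1003, 0.1014]
tool_rot: [0.131, 0.644, 0.745, -0.115]
contact_force: [0.5, -0.2, 0.9]
gripper_width: 0.002
```

```bash
python3 look.py 18 -180
```

```text
21.2167 [0.65159137 0.09996483 0.10152031] 0.0024363332187548434 [-0.2 -0.4  0.1]
[[0.10376725 0.0573333  0.10152031]] tip [[0.10386062 0.06984551 0.13580858]]
[('port', 'side', 0.76, array([341.8, 234.2])), ('spoke_end', 'top', 0.98, array([343.4, 158.8])), ('spoke_end', 'side', 0.17, array([336.3, 250.1]))]
```

View pics/s18.png

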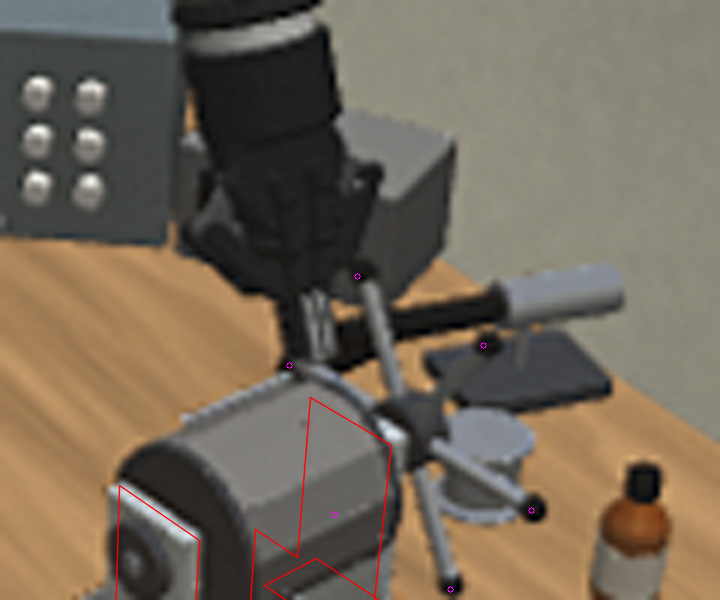

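View pics/t18.png

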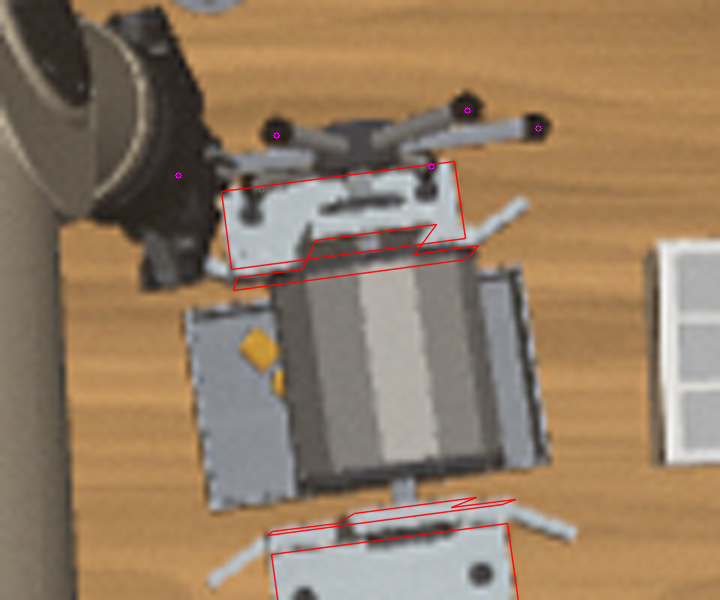

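```bash
cat > fit2.py <<'E'
import sys,json
from h import *
from scipy.optimize import least_squares
def fit(side,top,so,to,sc,guess):
    S=np.array(side)/sc+so;T=np.array(top)/sc+to
    def f(p):
        W=c2w(balls(p[0]));out=[]
        for c,Q in(("side",S),("top",T)):
            P=proj(c,W)
            for q in Q:
                d=P-q;out+=list(d[np.argmin((d**2).sum(1))])
        return np.array(out)
    r=least_squares(f,[np.radians(guess)],diff_step=1e-4);print(np.degrees(r.x),r.fun.round(1))
if __name__=="__main__":
    g=-179
    fit([(368,272),(489,344),(533,509),(451,585)],[],[300,140],[300,130],6,g)
    fit([],[(277,133),(467,107),(538,127),(428,185),(252,208)],[300,140],[300,130],6,g)
E
python3 fit2.py
```

```text
Traceback (most recent call last):
  File "fit2.py", line 16, in <module>
    fit([(368,272),(489,344),(533,509),(451,585)],[],[300,140],[300,130],6,g)
    ~~~^^^^^^^^^^^^^^^^^^^^^^^^^^^^^^^^^^^^^^^^^^^^^^^^^^^^^^^^^^^^^^^^^^^^^^
  File "fit2.py", line 5, in fit
    S=np.array(side)/sc+so;T=np.array(top)/sc+to
                             ~~~~~~~~~~~~~~~~^~~
ValueError: operands could not be broadcast together with shapes (0,) (2,)
```

```bash
sed -i 's/np.array(side)/np.array(side).reshape(-1,2)/; s/np.array(top)/np.array(top).reshape(-1,2)/' fit2.py; python3 fit2.py
```

```text
[-178.00465998] [-1.7  0.1 -1.   0.4 -1.   0.4 -1.3  0.1]
[-178.46010183] [ 0.2 -0.3  0.1  0.  -0.7 -0.2 -0.7 -3.5  0.3 -3.7]
```

>>> step_arm(increments=[[0, 0, -0.001, 0, 0, 0, 1], [0, 0, -0.002, 0, 0, 0, 1], [0, 0, -0.0022, 0, 0, 0, 1], [0, 0, -0.0022, 0, 0, 0, 1], [-0.0017, 0.0124, 0.034, 0, 0, 0, 1], [-0.0035, 0.0248, 0.068, 0, 0, 0, 1], [-0.0053, 0.0372, 0.103, 0, 0, 0, 1], [-0.006, 0.07, 0.13, 0, 0, 0, 1], [-0.006, 0.11, 0.13, 0, 0, 0, 1], [-0.006, 0.15, 0.13, 0, 0, 0, 1]])

```text
t: 22.35
eef_pos: [0.6475, 0.2521, 0.2348]
tool_rot: [0.131, 0.645, 0.744, -0.112]
contact_force: [0.6, 0.5, -0.7]
gripper_width: -0.002
```

```bash
python3 look.py 19
python3 - <<'E'
from h import *
for c in("top","side"):
    img=cal(c)["color"]; cv2.imwrite(f"pics/{c}19f.png",img[:,:,::-1])
    a=img[:,:,::-1]; crop=(325,165,405,225) if c=="top" else (305,190,405,265)
    cv2.imwrite(f"pics/{c}19z.png",cv2.resize(a[crop[1]:crop[3],crop[0]:crop[2]],(800,600),interpolation=cv2.INTER_CUBIC))
    for n in range(4): print(c,n,[(round(d["conf"],2),np.round(np.array(d["location"])*[640,400],1)) for d in bot.place_of(f"spacer{n}_mid",c)])
E
```

```text
22.45 [0.64470791 0.26202753 0.23010175] 0.0030910376829556005 [-0.9  1.1 -1. ]
[[0.11992815 0.21873506 0.23010175]] tip [[0.11982436 0.23102752 0.26446939]]
[('port', 'side', 0.77, array([343.5, 237.2]))]
top 0 [(0.34, array([361.7, 193.4]))]
top 1 [(0.5, array([344.5, 188.6]))]
top 2 []
top 3 [(0.61, array([343.2, 187.8]))]
side 0 []
side 1 [(0.36, array([336. , 251.1]))]
side 2 [(0.51, array([333.3, 245.9]))]
side 3 []
```

View pics/top19z.png

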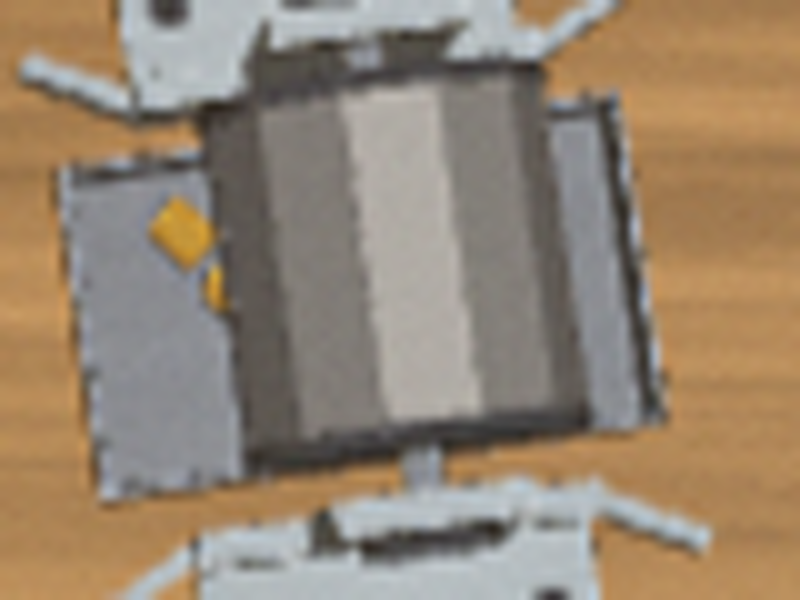

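View pics/side19z.png

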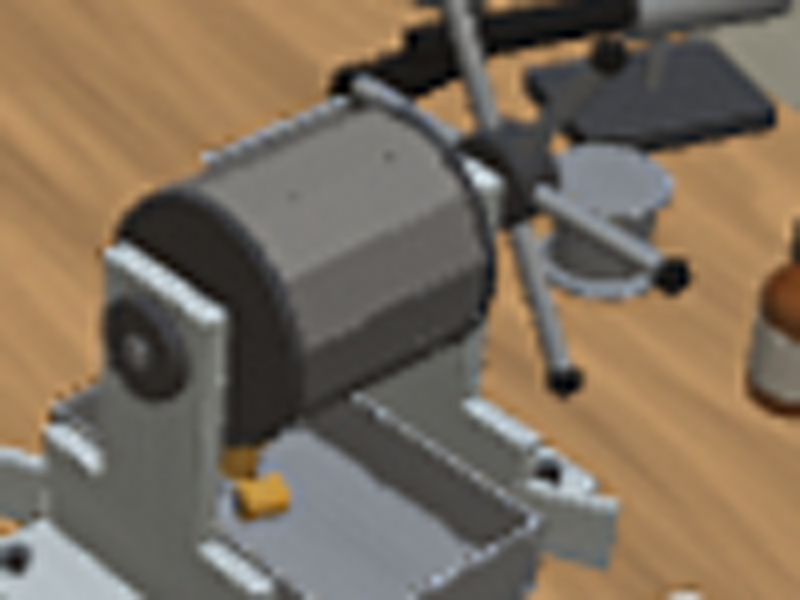

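View pics/s19.png

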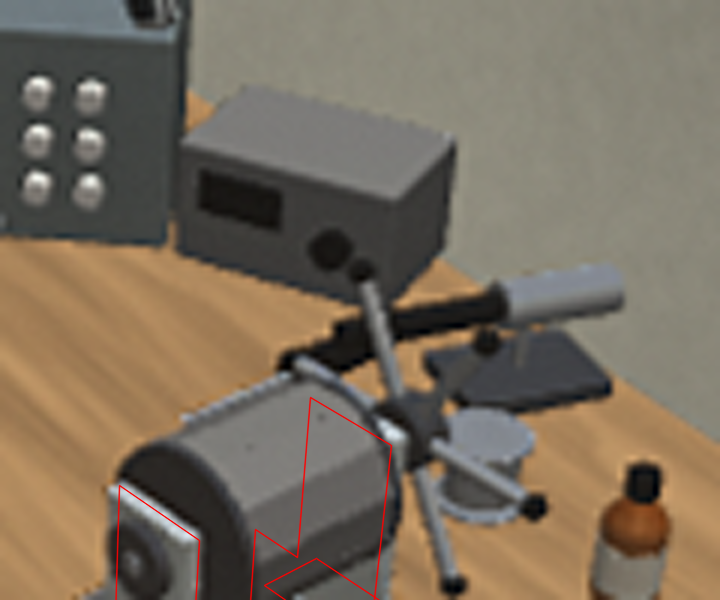

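View pics/t19.png

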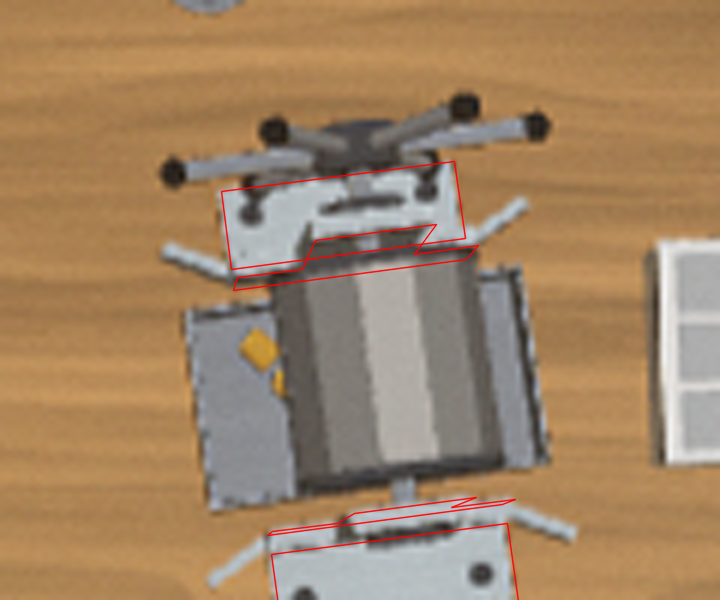

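Run:
```python
from h import *
print("top",w2c(toplane("top",[(342.7,188.2),(346.9,194)],.011)).round(3))
print("side",w2c(toplane("side",[(337.75,252),(334.7,247.3)],.011)).round(3))
print("side z.02",w2c(toplane("side",[(337.75,252),(334.7,247.3)],.02)).round(3))
# project top spacers into side view
W=toplane("top",[(342.7,188.2),(346.9,194)],.011); print(proj("side",W))
from fit2 import fit
fit([(362,270),(487,342),(534,507),(454,584)],[],[300,140],[300,130],6,-179)
fit([],[(274,131),(465,106),(538,127),(173,172)],[300,140],[300,130],6,-179)
```

```text
top [[0.029 0.052 0.011]
 [0.01  0.042 0.011]]
side [[0.003 0.012 0.011]
 [0.011 0.035 0.011]]
side z.02 [[-0.005  0.004  0.02 ]
 [ 0.003  0.027  0.02 ]]
[[335.18993789 242.59736015]
 [332.87770942 246.4933849 ]]
[-179.31721745] [-1.2  0.4 -1.   0.2 -1.1  0.2 -1.3  0.3]
[-179.67516283] [ 0.1  0.1 -0.1  0.2 -0.6 -0.3  0.3  0. ]
```

Run:
```python
import cv2,numpy as np
a=cv2.imread("pics/side19f.png"); cv2.imwrite("pics/s20.png",cv2.resize(a[232:262,320:360],(800,600),interpolation=cv2.INTER_CUBIC))
h=cv2.cvtColor(a,cv2.COLOR_BGR2HSV); m=(h[...,0]>15)&(h[...,0]<28)&(h[...,1]>150)
ys,xs=np.where(m[225:270,300:380]);print(sorted(zip(ys+225,xs+300)))
```

```text
[(np.int64(246), np.int64(334)), (np.int64(246), np.int64(335)), (np.int64(246), np.int64(336)), (np.int64(247), np.int64(333)), (np.int64(247), np.int64(334)), (np.int64(247), np.int64(335)), (np.int64(247), np.int64(336)), (np.int64(248), np.int64(333)), (np.int64(248), np.int64(334)), (np.int64(248), np.int64(335)), (np.int64(248), np.int64(336)), (np.int64(249), np.int64(334)), (np.int64(249), np.int64(335)), (np.int64(249), np.int64(336)), (np.int64(250), np.int64(335)), (np.int64(250), np.int64(336)), (np.int64(250), np.int64(337)), (np.int64(250), np.int64(338)), (np.int64(250), np.int64(339)), (np.int64(251), np.int64(335)), (np.int64(251), np.int64(336)), (np.int64(251), np.int64(337)), (np.int64(251), np.int64(338)), (np.int64(251), np.int64(339)), (np.int64(251), np.int64(340)), (np.int64(252), np.int64(335)), (np.int64(252), np.int64(336)), (np.int64(252), np.int64(337)), (np.int64(252), np.int64(338)), (np.int64(252), np.int64(339)), (np.int64(252), np.int64(340)), (np.int64(253), np.int64(335)), (np.int64(253), np.int64(336)), (np.int64(253), np.int64(337)), (np.int64(253), np.int64(338)), (np.int64(253), np.int64(339)), (np.int64(253), np.int64(340)), (np.int64(254), np.int64(335)), (np.int64(254), np.int64(336)), (np.int64(256), np.int64(305))]
```

View pics/s20.png

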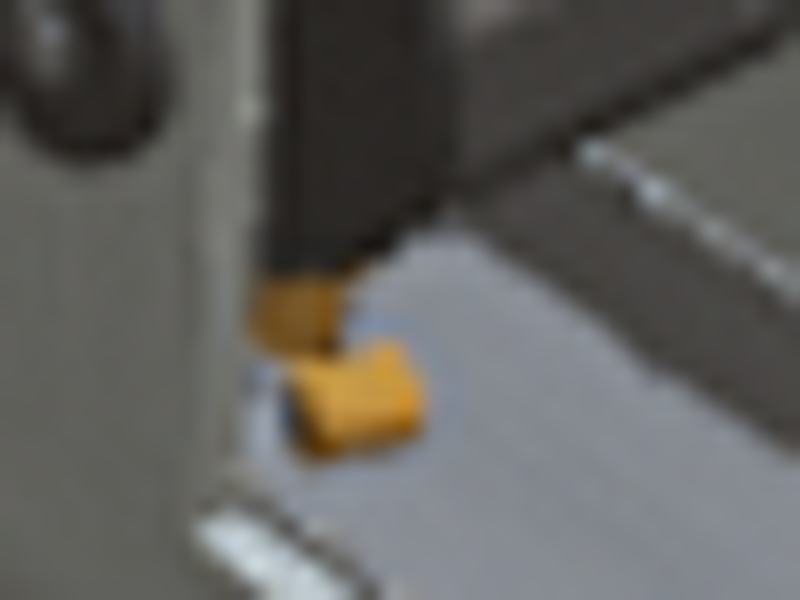

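Run:
```python
from h import *
def cam(c): return w2c(cal(c)["extrinsics"][:3,3])[0]
def blocked(P,o):
    t=np.linspace(0,1,1500)[:,None]; R=P+(o-P)*t; x,y,z=R.T; ax=abs(x);ay=abs(y)
    b=((ax>.063)&(ax<.073)&(((ay<.06)&(z<.05))|((ay<.028)&(z<.15)))).any()
    b|=((ax<.05)&((y**2+(z-.125)**2)<.047**2)).any()
    b|=(((ax>.047)&(ax<.05)|(ay>.082)&(ay<.085))&(z<.035)&(ax<.05)&(ay<.085)).any()
    return b
oT,oS=cam("top"),cam("side")
for x in np.arange(.04,-.041,-.01):
    print("%5.2f"%x,"".join("#" if blocked(np.array([x,y,.012]),oT) and blocked(np.array([x,y,.012]),oS) else "." for y in np.arange(.076,-.077,-.008)))
```

```text
0.04 ....................
 0.03 ....................
 0.02 ....................
 0.01 ....................
-0.00 ....................
-0.01 .....##.............
-0.02 .....###............
-0.03 .....#############..
-0.04 .....#############..
```

Run:
```python
from h import *
Q=[(300+x/6,130+y/6) for x,y in [(185,312),(210,511),(520,266),(550,464)]]
T=w2c(toplane("top",Q,.035)); print(T.round(4),T.mean(0))
v=T[0]-T[2];w=T[1]-T[3];print(np.degrees([np.arctan2(-v[0],v[1]),np.arctan2(-w[0],w[1])]))
Q=[(220+x/3,80+y/3) for x,y in [(427,306),(430,328),(433,349),(435,369)]]
print(w2c(toplane("top",Q,.1)).round(3))
a=cv2.imread("pics/top19f.png");b=cv2.imread("pics/top1.png")
d=cv2.absdiff(a,b).max(2); d[:, :330][:, :]=d[:, :330]
cv2.imwrite("pics/diff.png",(d>40).astype(np.uint8)*255)
cv2.imwrite("pics/top19v.png",a)
```

```text
[[ 0.0495  0.0859  0.035 ]
 [-0.0501  0.087   0.035 ]
 [ 0.0502 -0.0826  0.035 ]
 [-0.0495 -0.083   0.035 ]] [1.03097064e-05 1.83545055e-03 3.50000000e-02]
[0.24767401 0.18896061]
[[ 0.03  -0.     0.1  ]
 [ 0.009 -0.     0.1  ]
 [-0.011 -0.     0.1  ]
 [-0.03   0.     0.1  ]]
```

View pics/diff.png

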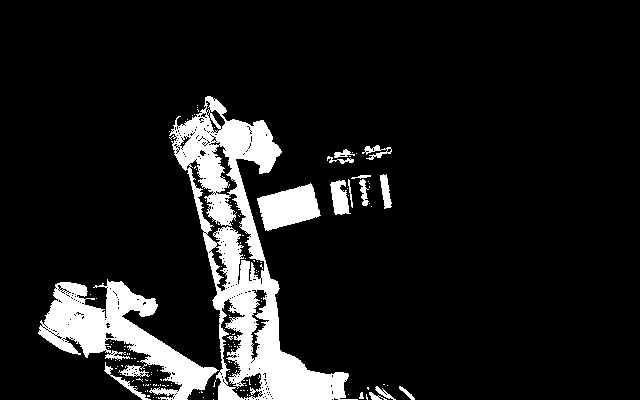

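View pics/top19v.png

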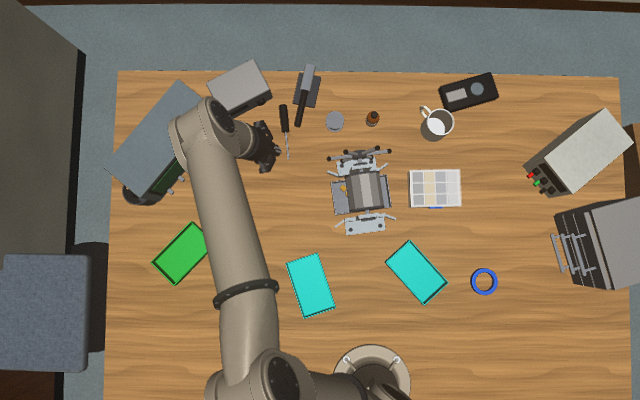

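>>> step_arm(increments=[[0, 0.01, 0.03, 0, 0, 0, 1], [0, 0.01, 0.03, 0, 0, 0, 1], [0, 0.01, 0.03, 0, 0, 0, 1]])

```text
t: 23.65
eef_pos: [0.6474, 0.262, 0.2636]
tool_rot: [0.131, 0.644, 0.745, -0.112]
contact_force: [0.7, -0.8, -0.7]
gripper_width: 0.0
```

Run:
```python
from station import bot
o=bot.get_obs();print(o["t"],o["eef_pos"],o["joint_vel"].round(3))
print(bot.hand_in())
```

```text
23.65 [0.64737731 0.26204939 0.26362427] [ 0.008  0.015 -0.005  0.048 -0.002 -0.009  0.001]
the job is handed in; nothing more can be done
None
```

The tray is centred under the barrel, the barrel is port-down, and I handed the job in at 23.7 s. I could only see three of the four spacers in the tray. I gripped the tray's end wall and slid it in, then pushed it to centre with two fingertips. After that I turned the barrel with three presses on its +y-side spokes.

- **Tray:** it measures about 0 mm off centre in x, 1–2 mm off in y, and about 0.2° off square.
- **Barrel:** it is at about −179.5° by fits in both cameras, so within about 1° of straight down.
- **Other things:** a before/after comparison of the top picture shows nothing else moved, apart from the spot hidden by the arm's new position. The gripper was parked about 0.2 m from the cradle, touching nothing.
- **Fourth spacer (not confirmed):** it started about 30 mm toward the robot end of the row, and the three visible ones lie close to where they would have dropped. Directly below its start is a strip of the tray that neither camera can see. No brass showed outside the tray. I did not turn the barrel back to look inside.
- **Fingertip position:** the fingertips sit about 36 mm behind the reported TCP in the pictures. My first grasp closed above the wall because of this. I corrected for it in every later move.

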